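# Load and close a pressure canner, prove the lid holds, set its pressure

## Robot

A 7-joint arm with a two-finger parallel gripper is mounted at the origin on a cart in front of the work surface, level with it; the furniture and walls round the work are solid. World frame = base frame: x ahead of the robot, y to its left, z up, the work surface at z = 0. Lengths are in mm, angles in rad, forces in N, time in s.
With the tool pointing down it reaches from about 425 to 950 mm from the base axis. Payload 4.7 kg.
Tool frame: the origin (TCP) lies at the very end of the fingers, on their centre line; the grasp point (between the pads) lies 19 mm behind it (ctrl.pinch_z is the distance from the TCP to the grasp point, in mm); z points along the fingers, y is the line along which they close (so a half turn about z gives the same grasp; the last joint's range is limited). The gripper opens to 87 mm and grips with 3 to 60 N. Pads are 19 mm wide; open, the fingers measure 117 mm over their backs; the gripper's body (75 mm by 190 mm) begins 51 mm behind the grasp point.
Start: joints at [-1.233, 0.469, -0.049, 1.532, 0.024, 1.141, -0.082], TCP at [242.036, 630.133, 222.573] pointing down, gripper open.
Joint ranges: [-2.59, 2.59], [-0.33, 1.99], [-1.39, 1.29], [0.1, 2.45], [-1.04, 4.18], [0.21, 1.99], [-2.66, 2.66]. Speed limits (rad/s): [2.57, 2.57, 3.14, 3.14, 3.14, 3.14, 3.14].

## Interface

Orientations are given as a 3x3 rotation matrix whose columns are the frame's x, y, z axes.
In Python, from cell import ctrl gives the robot as it stands. The module is installed in compiled form; this text tells all that it offers.
- The arm moves only by the tool carry_out, never from a script. Its argument "deltas" is one flat list of numbers, 7 for each row, row after row: the turn, a rotation vector about the world's x, y, z in rad, then the shift along the world's x, y, z in cm, then the opening, from 0 (shut) to 1 (fully open). A call has exactly 10 rows; each row shifts and turns the commanded pose from where the row before left it; what a row does not reach is not made up. A row lasts 1/12 s, in which the tool goes at most 41.7 mm and 7.16 degrees, less where a joint would pass 70% of its speed; a pose out of reach is approached as far as the arm can. A call is refused whole if a number of a shift passes 4.17 or a number of a turn 0.125, either way. A call with a gripper value outside its range is refused whole. The fingers move at their own pace and stop on an object; the grip force is fixed at half the most. Time passes only in rows, so rows that do not move let the fingers close, or fill a call up. It gives the time, the measured TCP pose, the force, the opening and the grip force at its end, in the units of the state.
- ctrl.observe(): the state, without advancing time (a new reading comes with each control period).
- ctrl.read_camera(name): name is "side" or "top"; returns a dict with "frame" (384x512x3 uint8, red, green, blue), "fov_y" (degrees; the focal length in pixels is half the picture's height over the tangent of half this angle, whatever the lens; pixels are square), "cx", "cy" (the principal point, pixels), "k1" (the pictures are not rectified: a ray, as slopes to the right and down, at radius r is drawn at 1 + k1 r^2 times it, then the intrinsics apply), "camera_from_world" (4x4, takes a point from world to camera coordinates). Camera axes: x right, y down, z forward; pixel columns grow to the right and rows downward; lengths in mm; the calibration is good to about 2 mm. A picture is of the moment at which its call begins. There is no depth.
- ctrl.job_done(): hands the job in; it is judged then, once.
The state is a dict: "clock": time; "joint_pos": joint angles; "joint_vel": joint speeds; "tau": joint torques, N m; "tool_pos": TCP position; "orientation": TCP orientation; "contact_force": force on the tool from outside, world axes, zero at the start; "wrist_torque": the same for the moment, N m; "opening": finger opening in mm; "grip_force": force on a finger pad.
Only numpy, scipy, OpenCV 4.12 (cv2) and the standard library are available. Lean on these libraries where they do the work, as an engineer would, in place of code of your own. Each camera call takes 0.05 s, during which the arm holds its last target. There are 200 camera calls.

## Task

Load every filled preserving jar that stands on the worktop into the pressure canner on the hob, standing upright on the rack. Then put the lid on, press it down and turn it clockwise under the pot's lugs until it springs up into the notches, and prove that it is locked by pulling straight up on its bar with about 15 N for a good second. Only then turn the dial on the lid to the two-bar mark; let the lid stay locked, and leave everything else where it stands.

Things in the scene. Friction and masses are not known exactly. Their poses are not given: they have to be found in the camera images.
- canner_pot: steel pot of a pressure canner on one of the hob's pan supports, 220 mm across outside, 212 mm inside; heavy, it does not move. Origin: centre of its underside, z up. Two black side grips stick out along its +y and -y, to 159 mm from the axis and 75 to 92 mm above the origin
- pot_rack (a point): centre of the flat perforated rack in the pot on which the jars stand, 14 mm above the pot's origin
- pot_mouth (a point): centre of the pot's open mouth at rim height, 122 mm above the pot's origin
- pot_flange: the pot's four bayonet lugs (part of it, origin as the pot's), at 45, 135, 225 and 315 degrees from its +x, 110 to 120 mm from the axis, each about 22 degrees wide, undersides 112 mm above the pot's origin. Under each, from anticlockwise to clockwise: a ridge 3 mm deep, the notch, an end stop. A lid lug in its notch has 1.5 degrees of play each way
- canner_lid: domed steel lid, 255 mm across, 0.42 to 0.57 kg, lying the right way up on the other pan support. Origin: centre of its skirt's foot, z up; skirt 20 mm high, domed top 31 to 34 mm above the origin. Four lugs 12 degrees wide and 5 mm thick point inwards at the skirt's foot at 45, 135, 225 and 315 degrees from its +x. On the pot it has 3 mm of play sideways
- lid_entry (a point): centre of the lid's skirt foot (the lid's origin). The lid drops over the pot with its +x 20 to 70 degrees anticlockwise, seen from above, of the pot's +x (or that plus a multiple of 90; 40 is good) and rests on its seal with this point about 111 mm above the pot's origin
- lid_seal_mid (a point): centre of the lid's springy rubber seal (1.5 N/mm), 15 mm above the lid's origin. Pressed until the lid's origin is 103 mm above the pot's (12 to 14 N; it bottoms at 102) the lid turns clockwise below the ridges until the end stops halt it, its +x then parallel or square to the pot's. Let go there it springs up to 107 mm, lugs in the notches, and cannot turn back
- lid_bar (a point): middle of the lid's black bar handle, over the lid's centre, 62 mm above the lid's origin. The bar runs along the lid's x, 96 mm long, 16 mm wide and 20 mm high, with 18 mm of free height under it; grasp it across, along the lid's y
- pressure_dial (a joint): the dial on the lid, rad; grows clockwise seen from above. Four detents: 0 vent (a dot), 0.6 one bar, 1.2 two bars, 1.8 three bars; it snaps into the nearest. It takes about 0.06 N m to turn. It starts at vent or at one bar
- dial_grip (a point): on the dial's axis, half-way up its grip: a black bar 9 mm wide, 40 mm long, 24 mm high. The axis stands 76 mm from the lid's centre along the lid's +y; the grip's middle is 53.5 mm above the lid's origin, its foot (on a 40 mm round disc) 41.5 mm and its top 64.5 mm. At 0 the pointer end of the bar (white line) points 2.471 rad anticlockwise from the lid's +x, and it turns clockwise from there by the joint's value
- dial_pointer (a point): pointer end of the dial's bar, 20 mm from its axis, at the height of dial_grip
- jar_1_mid (a point): centre of a closed preserving jar: glass, dark red contents, steel screw cap; 57 mm across, 86 mm high, 0.22 kg, its foot 43 mm below this point; the cap (54 mm across) takes up the top 18 mm. It starts upright on the worktop right of the hob. There are two to four jars
- jar_2_mid (a point): centre of a closed preserving jar: glass, dark red contents, steel screw cap; 57 mm across, 86 mm high, 0.22 kg, its foot 43 mm below this point; the cap (54 mm across) takes up the top 18 mm. It starts upright on the worktop right of the hob. There are two to four jars
- jar_3_mid (a point): centre of a closed preserving jar: glass, dark red contents, steel screw cap; 57 mm across, 86 mm high, 0.22 kg, its foot 43 mm below this point; the cap (54 mm across) takes up the top 18 mm. It starts upright on the worktop right of the hob. There are two to four jars
- jar_4_mid (a point): centre of a closed preserving jar: glass, dark red contents, steel screw cap; 57 mm across, 86 mm high, 0.22 kg, its foot 43 mm below this point; the cap (54 mm across) takes up the top 18 mm. It starts upright on the worktop right of the hob. There are two to four jars
- matchbox: matchbox, 37x53x15 mm, on the worktop's front right corner; leave it. Origin: centre of its underside
- salt_shaker: salt shaker, 44 mm across, 90 mm high, on the worktop left of the hob; leave it. Origin: centre of its underside

How it is judged:
By the outcome, as a careful person would: the job done as asked, in the order asked, and still so for the second after the job is handed in, with the robot touching nothing.
Of jar_1, jar_2, jar_3, jar_4 only 2 to 4 are there at a start; the rules pass over those that are not, and their reading is None.
At some moment in a run one of canner_lid, jar_1, jar_2, jar_3, jar_4 may be knocked a few centimetres aside while the robot is not near it.
It also fails if it takes over 210 s, if anything falls off the work surface, if the arm or the gripper's body presses on something with over 40 N, if the wrist force passes 120 N, or if a joint passes its speed limit or range.

## Working session

There is one attempt and no reset: what is moved stays moved. The work goes in short steps, Python scripts to look and compute and a tool call to move; the robot and the scene stay as the last step left them, time stands still between calls to the robot, and variables do not carry over. Pictures are saved under pics/ and viewed, at most 15 in all, crops included, and the job is handed in when it is done.

Besides the shell and the picture viewer there is one more tool, called after "Call:" as name(argument=value, ...), one argument or row to a line, values as JSON. carry_out: Moves the arm, as the interface text tells. Its arguments: {"type":"object","properties":{"deltas":{"type":"array"}},"required":["deltas"]}

```bash
mkdir -p pics && cat > h.py <<'E'
import numpy as np, cv2
from cell import ctrl
def cam(n):
    c=ctrl.read_camera(n); h,w=c["frame"].shape[:2]
    c["f"]=h/2/np.tan(np.radians(c["fov_y"])/2); c["T"]=np.array(c["camera_from_world"]); return c
def save(c,name): cv2.imwrite("pics/"+name,c["frame"][:,:,::-1])
def ray(c,u,v):
    d=np.array([(u-c["cx"])/c["f"],(v-c["cy"])/c["f"]]); s=d.copy()
    for _ in range(30): s=d/(1+c["k1"]*(s@s))
    R,t=c["T"][:3,:3],c["T"][:3,3]
    return -R.T@t, R.T@np.array([s[0],s[1],1])
def onz(c,u,v,z):
    o,d=ray(c,u,v); return o+d*(z-o[2])/d[2]
def proj(c,p):
    q=c["T"][:3,:3]@np.array(p)+c["T"][:3,3]; s=q[:2]/q[2]; s=s*(1+c["k1"]*(s@s))
    return np.array([c["cx"],c["cy"]])+c["f"]*s
def tri(a,b):
    (o1,d1),(o2,d2)=a,b; A=np.c_[d1,-d2]; s=np.linalg.lstsq(A,o2-o1,rcond=None)[0]
    p,q=o1+s[0]*d1,o2+s[1]*d2; return (p+q)/2,np.linalg.norm(p-q)
E
python3 - <<'E'
from h import *
np.set_printoptions(precision=3,suppress=True)
for n in("top","side"):
    c=cam(n); save(c,n+"0.png"); print(n,c["f"],c["cx"],c["cy"],c["k1"],ray(c,c["cx"],c["cy"]),c["T"])
print(ctrl.observe(), ctrl.pinch_z)
E
```

```text
top 352.7348792229692 255.67073517961336 186.21913669844233 -0.0017823894437788276 (array([ 417.325,  224.131, 1087.74 ]), array([ 0.093, -0.016, -0.996])) [[  -0.015   -1.       0.014  214.73 ]
 [  -0.996    0.013   -0.093  513.562]
 [   0.093   -0.016   -0.996 1047.72 ]
 [   0.       0.       0.       1.   ]]
side 453.7207929187239 259.53736638607836 188.7469494109374 -0.13554090736355184 (array([ 189.963, 1498.455,  948.761]), array([ 0.217, -0.824, -0.524])) [[  -0.967   -0.253   -0.003  565.963]
 [  -0.13     0.507   -0.852   72.801]
 [   0.217   -0.824   -0.524 1689.967]
 [   0.       0.       0.       1.   ]]
{'clock': 0.1, 'joint_pos': array([-1.233,  0.469, -0.049,  1.534,  0.024,  1.141, -0.082]), 'joint_vel': array([ 0.   , -0.003,  0.001, -0.005, -0.001,  0.001,  0.   ]), 'tau': array([  0.002, -50.917,  -0.081, -23.683,  -0.061,   0.034,   0.   ]), 'tool_pos': array([241.863, 629.604, 221.585]), 'orientation': array([[-0.933,  0.359, -0.001],
       [ 0.359,  0.933, -0.002],
       [-0.   , -0.002, -1.   ]]), 'contact_force': array([-0.743, -0.428, -1.194]), 'wrist_torque': array([ 0.042, -0.022, -0.015]), 'grip_force': 0.0, 'opening': 86.75725996285335} 18.700000000000003
```

View pics/top0.png

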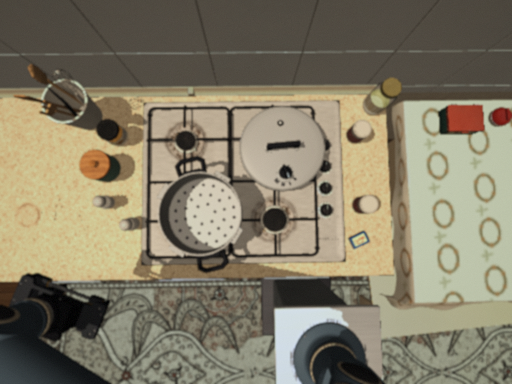

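View pics/side0.png

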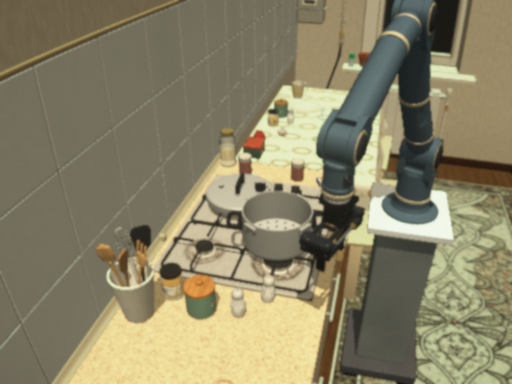

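The top view shows the pot at (201,214) with its grips at (192,165) and (212,262). The lid is at (283,148), with the bar at (283,146) and the dial at (286,172). There are two jars, at (361,131) and (367,203), and the matchbox at (359,240). The side view shows the same two jars at (245,163) and (297,170). Next I'll enlarge crops to take measurements.

```bash
python3 - <<'E'
from h import *
t=cv2.imread("pics/top0.png")[95:270,150:390]; s=cv2.imread("pics/side0.png")[140:275,190:340]
cv2.imwrite("pics/topc.png",cv2.resize(t,None,fx=3.3,fy=3.3,interpolation=cv2.INTER_CUBIC))
cv2.imwrite("pics/sidec.png",cv2.resize(s,None,fx=4.4,fy=4.4,interpolation=cv2.INTER_CUBIC))
E
```

```text
(no output)
```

View pics/topc.png

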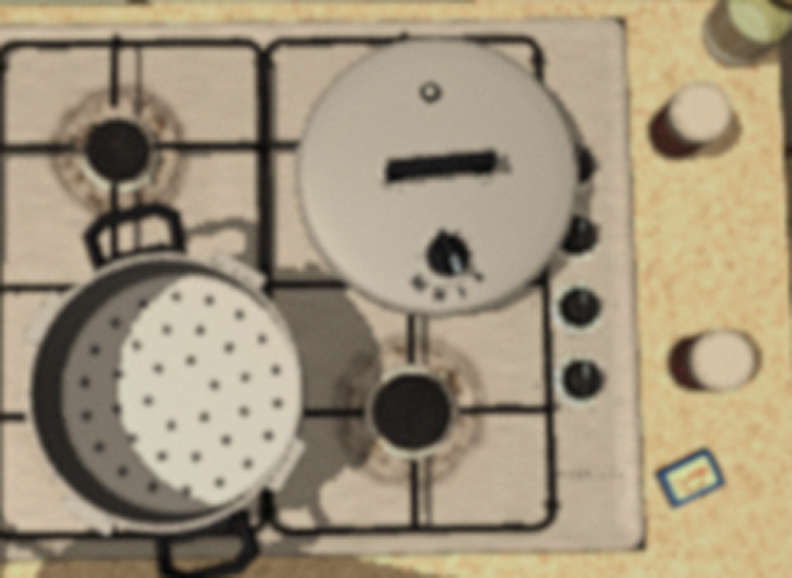

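View pics/sidec.png

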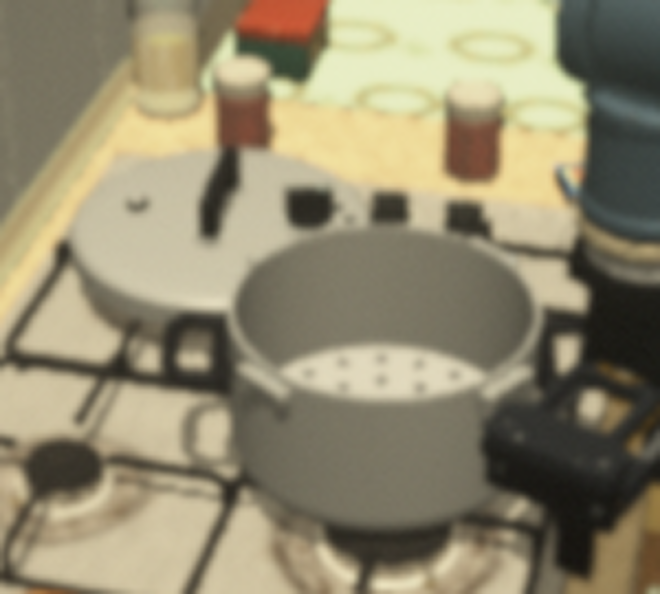

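The crops show the pot rim about 41.5 px in radius, centred at (200.6,213.2) in the top view. The lid bar runs along the image horizontal with the dial below it, so lid +y is roughly world −x. There are two jars in both views. Next I'll measure with masks.

```bash
cat > meas.py <<'E'
from h import *
np.set_printoptions(precision=1,suppress=True,linewidth=150)
def comp(m,box,minA=8):
    x0,y0,x1,y1=box; mm=np.zeros(m.shape,np.uint8); mm[y0:y1,x0:x1]=m[y0:y1,x0:x1]
    n,l,s,c=cv2.connectedComponentsWithStats(mm)
    k=[i for i in range(1,n) if s[i,4]>=minA]
    return [(c[i],s[i],np.argwhere(l==i)[:,::-1].astype(float)) for i in sorted(k,key=lambda i:-s[i,4])]
def masks(c):
    h=cv2.cvtColor(c["frame"],cv2.COLOR_RGB2HSV); return h[...,0],h[...,1],h[...,2]
E
python3 - <<'E'
from meas import *
t=cam("top"); s=cam("side")
for c,lb,jb in((t,(245,112,325,186),(343,112,385,220)),(s,(230,165,270,200),(235,150,310,185))):
    H,S,V=masks(c)
    print("dark on lid")
    for q in comp((V<75).astype(np.uint8),lb): print(q[0],q[1],cv2.minAreaRect(q[2].astype(np.float32)))
    print("caps")
    for q in comp(((S<75)&(V>120)).astype(np.uint8),jb): print(q[0],q[1])
    print("red")
    for q in comp((((H<8)|(H>165))&(S>90)&(V<150)).astype(np.uint8),jb): print(q[0],q[1])
g=cv2.GaussianBlur(cv2.cvtColor(t["frame"],cv2.COLOR_RGB2GRAY),(3,3),0).astype(np.float32)
for a in range(0,360,20):
    r=np.arange(34,48,.5); x=200.6+r*np.cos(np.radians(a)); y=213.2+r*np.sin(np.radians(a))
    print(a,cv2.remap(g,x.astype(np.float32)[None],y.astype(np.float32)[None],1)[0][::2].astype(int))
E
```

```text
dark on lid
[283.5 145. ] [267 141  34   9 188] ((283.4235534667969, 145.00587463378906), (6.059024333953857, 33.36297607421875), 85.60128784179688)
[285.1 171.4] [280 166  12  12 105] ((285.5, 171.5), (11.0, 11.0), 90.0)
[322.6 166.6] [320 160   5  12  39] ((322.0, 165.5), (11.0, 4.0), 90.0)
[249.2 181. ] [245 180  10   3  28] ((249.5, 181.0), (9.0, 2.0), 0.0)
[313.8 179.9] [311 176   6  10  26] ((315.0000305175781, 180.5), (6.363960266113281, 6.363961219787598), 45.0)
[312.6 114.5] [312 112   2   7  11] ((312.5, 115.0), (6.0, 1.0), 90.0)
[322.7 184.2] [321 183   4   3  10] ((322.5, 184.0), (2.0, 3.0), 90.0)
caps
[368.3 203.7] [359 195  19  19 282]
[361.7 128.3] [353 119  19  19 270]
[370.8 112.6] [366 112   9   3  16]
[350.1 200.6] [349 199   3   4   9]
[343.  215.5] [343 212   1   8   8]
red
[351.5 136.8] [348 130  11  12  45]
[355.9 205.2] [354 199   7  13  33]
dark on lid
[239.4 183.1] [236 174   8  19  74] ((239.4639434814453, 183.20619201660156), (4.670592308044434, 18.885438919067383), 23.96249008178711)
[259.8 186.9] [256 184   9   7  58] ((260.0, 187.0), (6.0, 8.0), 90.0)
c
[... 597 characters left out ...]
5 186 187 179 157]
140 [ 72  52  42  40  40  41  50  86 130 165 178 181 184 186]
160 [ 50  41  39  39  39  39  46  74 120 159 176 179 182 184]
180 [ 44  39  38  38  38  38  48  78 123 161 179 182 183 184]
200 [ 44  42  42  42  41  42  55  88 132 163 175 179 180 181]
220 [ 51  45  45  45  45  51  73 114 150 166 169 161 143 116]
240 [ 66  52  48  47  48  58  84 113 118  96  75  69  75  84]
260 [ 91  70  55  49  51  68  97 119 107  80  81 110 133 137]
280 [188 160 118  78  65  83 119 154 172 178 180 177 171 157]
300 [202 199 184 149 115 109 130 153 167 171 160 135 113 105]
320 [203 202 201 191 173 155 145 131 110 100  98  99  95  87]
340 [203 203 202 200 193 180 159 132 111 104 103 103 103 102]
```

```bash
python3 - <<'E'
from meas import *
t=cam("top"); s=cam("side")
P={"pot rim":((199.2,213.2),(190+388/4.4,140+313/4.4)),"bar":((283.5,145),(239.4,183.2)),"dial":((285.3,171.4),(259.8,186.9)),
"jarA cap":((361.7,128.3),(245.5,155)),"jarB cap":((368.3,203.7),(297.7,161))}
for k,(a,b) in P.items(): print(k,*tri(ray(t,*a),ray(s,*b)))
print("jar foot side (243,147)(472,178) crop:",onz(s,190+243/4.4,140+147/4.4,0),onz(s,190+472/4.4,140+178/4.4,0))
print("caps z86",onz(t,361.7,128.3,86),onz(t,368.3,203.7,86))
print("pot z155",onz(t,199.2,213.2,155))
gr=[onz(t,150+x/3.3,95+y/3.3,117) for x,y in((135,225),(205,550))]; d=gr[0]-gr[1]; print("grips",gr,np.degrees(np.arctan2(d[1],d[0])))
print("rim side far/near y", onz(s,190+385/4.4,140+228/4.4,155), onz(s,190+388/4.4,140+403/4.4,155),onz(s,190+230/4.4,140+305/4.4,155),onz(s,190+545/4.4,140+315/4.4,155))
b=[onz(t,150+x/3.3,95+y/3.3,100) for x,y in((388,170),(495,162))]; d=b[0]-b[1]; print("bar",b,np.degrees(np.arctan2(d[1],d[0])))
# dial pointer: bright within dark
V=t["frame"].max(2); S=V.astype(int)-t["frame"].min(2)
print(V[162:184,274:300])
E
```

```text
pot rim [432.9 359.3 151.7] 4.263281085346851
bar [628.5 126.6  88.6] 0.05388082330008165
dial [552.3 122.3  81.8] 0.9254763612587951
jarA cap [ 673.9 -103.2   85.2] 3.976350351073579
jarB cap [ 455.5 -114.3   80. ] 1.9629883149920266
jar foot side (243,147)(472,178) crop: [673.3 -98.1   0. ] [449.4 -95.2   0. ]
caps z86 [ 675.7 -102.7   86. ] [ 456.2 -112.1   86. ]
pot z155 [434.9 359.2 155. ]
grips [array([574.3, 387.6, 117. ]), array([304.3, 329.8, 117. ])] 12.088803296756096
rim side far/near y [456.7 254.2 155. ] [406.7 466.1 155. ] [540.1 381.9 155. ] [322.2 338.9 155. ]
bar [array([622.3, 173.1, 100. ]), array([628.2,  80.5, 100. ])] 93.65869637568959
[[187 187 186 187 186 187 186 188 186 185 184 184 183 185 181 184 182 182 182 183 181 181 181 180 179 180]
 [187 187 188 188 187 187 188 185 181 172 172 180 186 182 181 179 183 183 182 181 181 182 180 179 180 180]
 [187 188 189 187 188 187 190 183 165 140 131 153 173 169 167 170 179 184 181 183 182 180 180 181 180 181]
 [189 189 187 187 187 188 189 177 135  89  77 106 133 127 132 151 174 182 183 183 181 182 181 181 180 182]
 [188
[... 1221 characters left out ...]
  34  68 109 110 102 111 117 122 135 151 170 180 182 181]
 [182 160 138 148 173 184 182 165 139 117 102  89  85 100 128 138 139 142 143 124 102 106 146 174 181 181]
 [163 125 101 120 155 175 184 185 181 169 158 149 144 153 164 167 169 173 171 152 115 103 139 172 180 179]
 [151 105  82  97 129 157 179 186 185 184 184 175 171 174 172 168 175 183 184 177 157 147 162 177 181 181]
 [165 128  89  90 115 148 174 173 167 171 173 172 173 173 164 158 169 184 186 185 179 178 179 181 180 182]
 [184 157 126 117 139 168 177 158 135 139 151 171 180 180 159 135 145 173 185 185 184 183 182 181 181 180]
 [193 183 166 157 170 185 181 145 109 106 129 166 185 188 168 128 125 164 182 185 183 184 184 181 181 180]]
```

Measured positions (mm):

| Item | Position | Notes |
|---|---|---|
| Pot axis | (433,360) | origin z ≈ 31, yaw ≈ 12° mod 90 |
| Lid | (628,126) | yaw ≈ 93.5° |
| Dial | – | pointer ≈ 101–107° from lid +x, so one bar |
| Jar A | (676,−103) | – |
| Jar B | (456,−112) | – |

I'm going to jar B first.

Call:
carry_out(
  deltas=[0, 0, -0.042, 2.08, -2.3, 0.3, 1, 0, 0, -0.042, 2.08, -2.3, 0.3, 1, 0, 0, -0.042, 2.08, -2.3, 0.3, 1, 0, 0, -0.042, 2.08, -2.3, 0.3, 1, 0, 0, -0.042, 2.08, -2.3, 0.3, 1, 0, 0, -0.042, 2.08, -2.3, 0.3, 1, 0, 0, -0.042, 2.08, -2.3, 0.3, 1, 0, 0, -0.042, 2.08, -2.3, 0.3, 1, 0, 0, -0.042, 2.08, -2.3, 0.3, 1, 0, 0, -0.042, 2.08, -2.3, 0.3, 1],
)

```text
clock: 1.13
tool_pos: [450.8, 398.9, 252.9]
orientation: [[-0.705, 0.71, 0.0], [0.71, 0.705, 0.0], [0.0, 0.0, -1.0]]
contact_force: [-0.4, 0.6, 0.4]
opening: 87.0
grip_force: 0.0
```

Call:
carry_out(
  deltas=[0, 0, 0, 1.1, -4, 0, 1, 0, 0, 0, 1.1, -4, 0, 1, 0, 0, 0, 1.1, -4, 0, 1, 0, 0, 0, 1.1, -4, 0, 1, 0, 0, 0, 1.1, -4, 0, 1, 0, 0, 0, 1.1, -4, 0, 1, 0, 0, 0, 1.1, -4, 0, 1, 0, 0, 0, 1.1, -4, 0, 1, 0, 0, 0, 1.1, -4, 0, 1, 0, 0, 0, 1.1, -4, 0, 1],
)

```text
clock: 1.97
tool_pos: [560.2, -1.8, 252.9]
orientation: [[-0.706, 0.708, 0.001], [0.708, 0.706, 0.0], [-0.0, 0.001, -1.0]]
contact_force: [0.8, 1.4, 0.7]
opening: 87.2
grip_force: 0.0
```

Call:
carry_out(
  deltas=[0, 0, 0, -1.04, -1.12, -1, 1, 0, 0, 0, -1.04, -1.12, -1, 1, 0, 0, 0, -1.04, -1.12, -1, 1, 0, 0, 0, -1.04, -1.12, -1, 1, 0, 0, 0, -1.04, -1.12, -1, 1, 0, 0, 0, -1.04, -1.12, -1, 1, 0, 0, 0, -1.04, -1.12, -1, 1, 0, 0, 0, -1.04, -1.12, -1, 1, 0, 0, 0, -1.04, -1.12, -1, 1, 0, 0, 0, -1.04, -1.12, -1, 1],
)

```text
clock: 2.8
tool_pos: [455.6, -112.3, 152.3]
orientation: [[-0.706, 0.708, 0.001], [0.708, 0.706, 0.0], [-0.0, 0.001, -1.0]]
contact_force: [1.0, 0.7, 0.4]
opening: 86.8
grip_force: 0.0
```

```bash
python3 - <<'E'
from meas import *
o=ctrl.observe(); print(o["clock"],o["joint_pos"]*100,o["tool_pos"],o["orientation"]*100,o["contact_force"])
s=cam("side"); t=cam("top"); save(s,"s1.png"); save(t,"t1.png")
H,S,V=masks(t)
for q in comp(((S<75)&(V>120)).astype(np.uint8),(343,112,385,220)): print(q[0],q[1],onz(t,*q[0],86))
E
```

```text
2.8 [-18.1  22.1  38.6 210.2 -11.2  83.7 105.6] [ 455.6 -112.3  152.3] [[ -70.6   70.8    0.1]
 [  70.8   70.6    0. ]
 [  -0.     0.1 -100. ]] [1.  0.7 0.4]
[361.8 128.4] [353 120  19  18 271] [ 675.4 -103.    86. ]
[367.  205.8] [359 198  19  16 197] [ 450.3 -108.1   86. ]
[374.8 200.4] [372 198   6   6  19] [ 465.3 -131.3   86. ]
[370.9 112.6] [366 112  10   3  17] [ 722.1 -131.8   86. ]
[343.  212.5] [343 206   1  14  14] [432.2 -38.7  86. ]
[349.9 200.7] [349 199   3   5  11] [465.4 -59.8  86. ]
```

Call:
carry_out(
  deltas=[0, 0, 0, 0, 0, -1.2, 1, 0, 0, 0, 0, 0, -1.2, 1, 0, 0, 0, 0, 0, -1.2, 1, 0, 0, 0, 0, 0, -1.2, 1, 0, 0, 0, 0, 0, -1.2, 1, 0, 0, 0, 0, 0, -1.2, 1, 0, 0, 0, 0, 0, -1.2, 1, 0, 0, 0, 0, 0, -1.0, 1, 0, 0, 0, 0, 0, 0, 1, 0, 0, 0, 0, 0, 0, 0],
)

```text
clock: 3.73
tool_pos: [456.5, -111.5, 58.5]
orientation: [[-0.707, 0.708, -0.0], [0.708, 0.707, 0.0], [0.0, -0.0, -1.0]]
contact_force: [-0.1, -0.6, 0.1]
opening: 84.5
grip_force: 0.0
```

Call:
carry_out(
  deltas=[0, 0, 0, 0, 0, 0, 0, 0, 0, 0, 0, 0, 0, 0, 0, 0, 0, 0, 0, 0, 0, 0, 0, 0, 0, 0, 0, 0, 0, 0, 0, 0, 0, 0, 0, 0, 0, 0, 0, 0, 0, 0, 0, 0, 0, 0, 0, 0, 0, 0, 0, 0, 0, 0, 0, 0, 0, 0, 0, 0, 0, 0, 0, 0, 0, 0, 0, 0, 0, 0],
)

```text
clock: 4.57
tool_pos: [456.1, -112.1, 58.9]
orientation: [[-0.706, 0.708, 0.0], [0.708, 0.706, -0.0], [-0.0, 0.0, -1.0]]
contact_force: [-2.5, -1.3, 4.6]
opening: 55.1
grip_force: 30.0
```

Call:
carry_out(
  deltas=[0, 0, 0, 0, 0, 1, 0, 0, 0, 0, 0, 0, 2, 0, 0, 0, 0, 0, 0, 2, 0, 0, 0, 0, 0, 0, 2, 0, 0, 0, 0, 0, 0, 2.5, 0, 0, 0, 0, 0, 0, 2.5, 0, 0, 0, 0, 0, 0, 2.5, 0, 0, 0, 0, 0, 0, 2.5, 0, 0, 0, 0, 0, 0, 2, 0, 0, 0, 0, 0, 0, 1, 0],
)

```text
clock: 5.4
tool_pos: [456.8, -111.9, 261.1]
orientation: [[-0.706, 0.708, 0.004], [0.708, 0.706, 0.0], [-0.003, 0.003, -1.0]]
contact_force: [0.6, 0.0, -3.0]
opening: 55.5
grip_force: 30.0
```

Call:
carry_out(
  deltas=[0, 0, 0, 1.04, 1.12, 0, 0, 0, 0, 0, 1.04, 1.12, 0, 0, 0, 0, 0, 1.04, 1.12, 0, 0, 0, 0, 0, 1.04, 1.12, 0, 0, 0, 0, 0, 1.04, 1.12, 0, 0, 0, 0, 0, 1.04, 1.12, 0, 0, 0, 0, 0, 1.04, 1.12, 0, 0, 0, 0, 0, 1.04, 1.12, 0, 0, 0, 0, 0, 1.04, 1.12, 0, 0, 0, 0, 0, 1.04, 1.12, 0, 0],
)

```text
clock: 6.23
tool_pos: [561.1, 1.4, 258.4]
orientation: [[-0.706, 0.708, -0.0], [0.708, 0.706, 0.0], [0.0, -0.0, -1.0]]
contact_force: [0.5, -0.5, -1.9]
opening: 54.7
grip_force: 30.0
```

Call:
carry_out(
  deltas=[0, 0, 0, -0.6, 2.5, 0, 0, 0, 0, 0, -1, 3.5, 0, 0, 0, 0, 0, -1.2, 4, 0, 0, 0, 0, 0, -1.2, 4, 0, 0, 0, 0, 0, -1.2, 4, 0, 0, 0, 0, 0, -1.2, 4, 0, 0, 0, 0, 0, -1.2, 4, 0, 0, 0, 0, 0, -1.2, 4, 0, 0, 0, 0, 0, -1.2, 4, 0, 0, 0, 0, 0, -1, 3.5, 0, 0],
)

```text
clock: 7.07
tool_pos: [448.8, 378.2, 258.7]
orientation: [[-0.707, 0.707, -0.0], [0.707, 0.707, 0.001], [0.001, 0.001, -1.0]]
contact_force: [0.6, 0.3, -2.3]
opening: 55.2
grip_force: 30.0
```

Call:
carry_out(
  deltas=[0, 0, 0, -1.5, 1, 0, 0, 0, 0, 0, -1.5, 0.6, 0, 0, 0, 0, 0, -1, 0.3, 0, 0, 0, 0, 0, -1, 0, 0, 0, 0, 0, 0, -0.1, 0, 0, 0, 0, 0, 0, 0, 0, 0, 0, 0, 0, 0, 0, 0, 0, 0, 0, 0, 0, 0, 0, 0, 0, 0, 0, 0, 0, 0, 0, 0, 0, 0, 0, 0, 0, 0, 0],
)

```text
clock: 7.9
tool_pos: [399.9, 393.1, 258.6]
orientation: [[-0.705, 0.709, 0.0], [0.709, 0.705, 0.0], [-0.0, 0.0, -1.0]]
contact_force: [-0.7, -0.0, -3.0]
opening: 55.1
grip_force: 30.0
```

```bash
python3 - <<'E'
from meas import *
o=ctrl.observe(); print(o["clock"],o["joint_pos"],o["tool_pos"],o["contact_force"])
s=cam("side"); t=cam("top")
a=cv2.resize(t["frame"][130:270,140:260],None,fx=3.3,fy=3.3,interpolation=2); b=cv2.resize(s["frame"][90:275,220:370],None,fx=2.5,fy=2.5,interpolation=2)
a=cv2.resize(a,(396,462)); b=cv2.resize(b,(375,462)); cv2.imwrite("pics/p1.png",np.hstack([a,b])[:,:,::-1])
E
```

```text
7.9 [-0.9  0.2  0.1  1.8 -0.   1.1 -0. ] [399.9 393.1 258.6] [-0.7 -0.  -3. ]
```

View pics/p1.png

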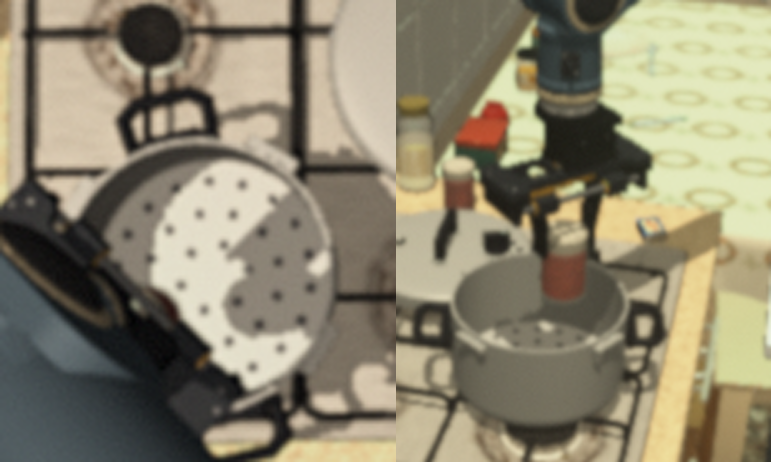

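The jar is held upright above the pot's near-left side, with room around it. I'm lowering it.

Call:
carry_out(
  deltas=[0, 0, 0, 0, 0, -1, 0, 0, 0, 0, 0, 0, -1.8, 0, 0, 0, 0, 0, 0, -2, 0, 0, 0, 0, 0, 0, -2, 0, 0, 0, 0, 0, 0, -2, 0, 0, 0, 0, 0, 0, -2, 0, 0, 0, 0, 0, 0, -1.8, 0, 0, 0, 0, 0, 0, -1, 0, 0, 0, 0, 0, 0, -0.3, 0, 0, 0, 0, 0, 0, 0, 0],
)

```text
clock: 8.83
tool_pos: [399.0, 393.2, 118.8]
orientation: [[-0.706, 0.708, -0.001], [0.708, 0.706, -0.001], [-0.0, -0.002, -1.0]]
contact_force: [-0.1, 0.6, -2.0]
opening: 55.0
grip_force: 30.0
```

Call:
carry_out(
  deltas=[0, 0, 0, 0, 0, -0.2, 0, 0, 0, 0, 0, 0, -0.2, 0, 0, 0, 0, 0, 0, -0.2, 0, 0, 0, 0, 0, 0, -0.1, 0, 0, 0, 0, 0, 0, -0.1, 0, 0, 0, 0, 0, 0, 0, 0, 0, 0, 0, 0, 0, 0, 0, 0, 0, 0, 0, 0, 0, 0, 0, 0, 0, 0, 0, 0, 0, 0, 0, 0, 0, 0, 0, 0],
)

```text
clock: 9.67
tool_pos: [399.6, 394.0, 113.8]
orientation: [[-0.706, 0.708, 0.001], [0.708, 0.706, 0.002], [0.0, 0.002, -1.0]]
contact_force: [-1.6, -3.0, 8.6]
opening: 55.2
grip_force: 30.0
```

```bash
python3 - <<'E'
from meas import *
s=cam("side")
for z in(286,276,200,190): print(z,proj(s,[399.9,393.1,z]), (proj(s,[399.9,393.1,z])-[220,90])*2.5+[396,0])
H,S,V=masks(s); print(ctrl.observe()["tool_pos"],ctrl.observe()["contact_force"])
b=cv2.resize(s["frame"][140:270,230:350],None,fx=5,fy=5,interpolation=2)[:600]; cv2.imwrite("pics/p2.png",b[:,:,::-1])
E
```

```text
286 [286.9 180.5] [563.3 226.3]
276 [286.8 183.5] [563.1 233.8]
200 [286.1 205.5] [561.2 288.6]
190 [286.  208.2] [561.  295.6]
[399.6 394.  113.8] [-2.5 -2.8  8.6]
```

View pics/p2.png

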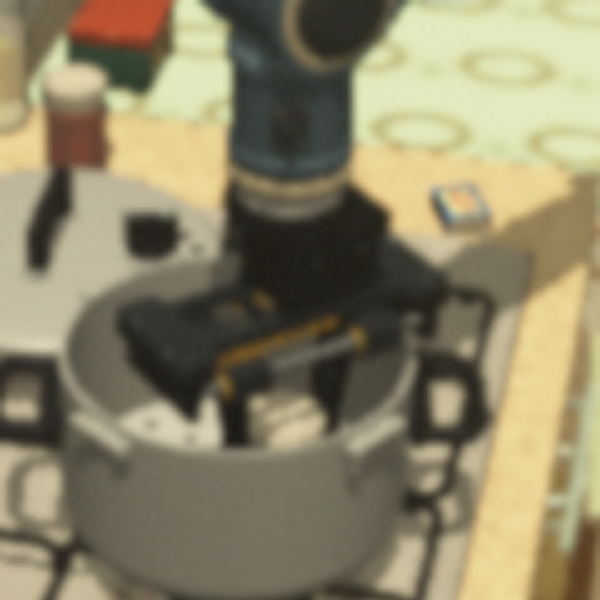

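```bash
python3 - <<'E'
from meas import *
o=ctrl.observe(); print(o["wrist_torque"]*100,o["contact_force"],o["orientation"]*1000)
t=cam("top"); save(t,"t2.png"); H,S,V=masks(t)
# rack holes: dark spots on bright rack, in original pics; print both views
for n,box in(("top0",(160,170,245,260)),("side0",(240,212,310,235))):
    f=cv2.imread(f"pics/{n}.png",0).astype(np.float32); d=cv2.GaussianBlur(f,(0,0),1)-cv2.GaussianBlur(f,(0,0),2.5)
    for q in comp((d<-6).astype(np.uint8),box,3): print(n,q[0],len(q[2]))
E
```

```text
[-63.4  54.2   0.8] [-2.5 -2.8  8.6] [[ -706.    708.2     1. ]
 [  708.2   706.      1.6]
 [    0.4     1.9 -1000. ]]
top0 [186.  207.4] 1022
top0 [197.3 256.3] 255
top0 [190.  216.4] 231
top0 [241.  219.5] 217
top0 [234.1 251.4] 105
top0 [187.2 171.5] 70
top0 [165.1 181.9] 34
top0 [208.7 232.9] 18
top0 [219.  199.6] 17
top0 [218.2 227.8] 17
top0 [194.5 216. ] 16
top0 [211.5 221. ] 16
top0 [201.5 223.5] 16
top0 [224.5 235. ] 16
top0 [216.  240.5] 16
top0 [212.9 185.5] 15
top0 [200.1 194.5] 15
top0 [223.9 208.5] 15
top0 [214.5 211.1] 15
top0 [223.5 219.1] 15
top0 [210.3 194.5] 14
top0 [207.5 203.7] 14
top0 [197.5 206.3] 14
top0 [233.3 206.5] 14
top0 [233.5 216.7] 14
top0 [230.7 226.5] 14
top0 [198.7 232.5] 14
top0 [222. 190.] 13
top0 [228.8 197.5] 13
top0 [178.4 200.6] 13
top0 [175.4 210.4] 13
top0 [186.6 237.4] 13
top0 [176.  220.5] 12
top0 [179.7 229.8] 12
top0 [222.8 172.6] 9
top0 [191.1 199.3] 9
top0 [203.1 184.9] 8
top0 [243.6 175.8] 5
side0 [263.2 229.6] 252
side0 [277.8 217.6] 235
side0 [305.3 231.8] 32
side0 [276.3 225.7] 3
```

```bash
python3 - <<'E'
from meas import *
t=cam("top"); s=cam("side")
R=np.array([(178.4,200.6),(175.4,210.4),(176,220.5),(179.7,229.8),(186.6,237.4),(233.3,206.5),(233.5,216.7),(230.7,226.5),(224.5,235),(216,240.5),(212.9,185.5),(222,190),(228.8,197.5),(203.1,184.9)])
for z in(45,55):
    P=np.array([onz(t,*p,z) for p in R]); A=np.c_[2*P[:,:2],np.ones(len(P))]; c=np.linalg.lstsq(A,(P[:,:2]**2).sum(1),rcond=None)[0]
    print(z,"centre",c[:2],"r",np.sqrt(c[2]+c[:2]@c[:2]))
    H=[(233.3,206.5),(233.5,216.7),(230.7,226.5),(228.8,197.5),(223.9,208.5),(223.5,219.1),(222,190),(218.2,227.8),(224.5,235),(219,199.6)]
    print([((proj(s,onz(t,*h,z))-[190,140])*4.4).round().tolist() for h in H])
E
```

```text
45 centre [435.5 359.5] r 85.99390281910824
[[378.0, 363.0], [416.0, 368.0], [451.0, 380.0], [341.0, 367.0], [377.0, 385.0], [417.0, 392.0], [306.0, 378.0], [446.0, 409.0], [478.0, 399.0], [339.0, 390.0]]
55 centre [435.4 358.2] r 85.16921113251558
[[379.0, 352.0], [417.0, 357.0], [451.0, 369.0], [342.0, 356.0], [378.0, 373.0], [418.0, 380.0], [307.0, 367.0], [446.0, 397.0], [478.0, 387.0], [340.0, 379.0]]
```

Call:
carry_out(
  deltas=[0, 0, 0, 0, 0, 0.15, 0, 0, 0, 0, 0, 0, 0, 0, 0, 0, 0, 0, 0, 0, 0.85, 0, 0, 0, 0, 0, 0, 0.85, 0, 0, 0, 0, 0, 0, 0.85, 0, 0, 0, 0, 0, 0, 0.85, 0, 0, 0, 0, 0, 0, 0.85, 0, 0, 0, 0, 0, 0, 0.85, 0, 0, 0, 0, 0, 0, 0.85, 0, 0, 0, 0, 0, 0, 0.85],
)

```text
clock: 10.7
tool_pos: [399.2, 393.5, 113.0]
orientation: [[-0.706, 0.708, -0.0], [0.708, 0.706, -0.0], [0.0, -0.0, -1.0]]
contact_force: [-0.8, 0.3, 0.1]
opening: 73.7
grip_force: 0.0
```

Call:
carry_out(
  deltas=[0, 0, 0, 0, 0, 0.5, 0.85, 0, 0, 0, 0, 0, 1, 0.85, 0, 0, 0, 0, 0, 1.5, 0.85, 0, 0, 0, 0, 0, 1.5, 0.85, 0, 0, 0, 0, 0, 2, 0.85, 0, 0, 0, 0, 0, 2, 0.85, 0, 0, 0, 0, 0, 2, 0.85, 0, 0, 0, 0, 0, 2, 0.85, 0, 0, 0, 0, 0, 2, 1, 0, 0, 0, 0, 0, 0, 1],
)

```text
clock: 11.53
tool_pos: [401.0, 395.3, 263.5]
orientation: [[-0.706, 0.708, 0.006], [0.708, 0.706, 0.007], [0.001, 0.009, -1.0]]
contact_force: [0.9, 0.6, 0.4]
opening: 80.7
grip_force: 0.0
```

Call:
carry_out(
  deltas=[0, 0, 0, 1.7, -3.8, 0, 1, 0, 0, 0, 1.7, -3.8, 0, 1, 0, 0, 0, 1.7, -3.8, 0, 1, 0, 0, 0, 1.7, -3.8, 0, 1, 0, 0, 0, 1.7, -3.8, 0, 1, 0, 0, 0, 1.7, -3.8, 0, 1, 0, 0, 0, 1.7, -3.8, 0, 1, 0, 0, 0, 1.7, -3.8, 0, 1, 0, 0, 0, 1.7, -3.8, 0, 1, 0, 0, 0, 1.7, -3.8, 0, 1],
)

```text
clock: 12.37
tool_pos: [569.4, 11.5, 258.3]
orientation: [[-0.706, 0.708, 0.0], [0.708, 0.706, 0.0], [0.0, 0.001, -1.0]]
contact_force: [0.3, 0.1, 0.6]
opening: 87.2
grip_force: 0.0
```

```bash
python3 - <<'E'
from meas import *
o=ctrl.observe(); print(o["clock"],o["joint_pos"],o["tool_pos"],o["contact_force"])
s=cam("side"); t=cam("top"); H,S,V=masks(t)
for q in comp(((S<75)&(V>120)).astype(np.uint8),(343,100,385,220)): print(q[0],q[1],onz(t,*q[0],86))
a=cv2.resize(t["frame"][95:270,150:390],(528,385),interpolation=2); b=cv2.resize(s["frame"][190:260,230:320],(268,208),interpolation=2)
m=np.zeros((385,796,3),np.uint8); m[:,:528]=a; m[:208,528:]=b; cv2.imwrite("pics/p3.png",m[:,:,::-1])
E
```

```text
12.3667 [-0.4  0.3  0.3  1.8 -0.1  1.1  0.8] [569.4  11.5 258.3] [0.3 0.1 0.6]
[350.9 201.1] [348 199   7   5  22] [464.2 -62.5  86. ]
[343. 212.] [343 205   1  15  15] [433.7 -38.8  86. ]
[351.  209.3] [349 208   5   4  12] [440.9 -61.9  86. ]
[352.9 160.7] [349 157   8   8  10] [580.7 -73.1  86. ]
[352.7 171.2] [351 169   4   6  10] [550.2 -71.2  86. ]
[358.8 104.4] [357 104   5   2   9] [747.1 -97.1  86. ]
[353.3 131.7] [353 128   2   8   9] [666.  -77.8  86. ]
[345.6 169.1] [344 168   4   4   9] [556.6 -50.8  86. ]
[363.9 189.9] [363 189   3   3   8] [ 495.9 -101.2   86. ]
```

View pics/p3.png

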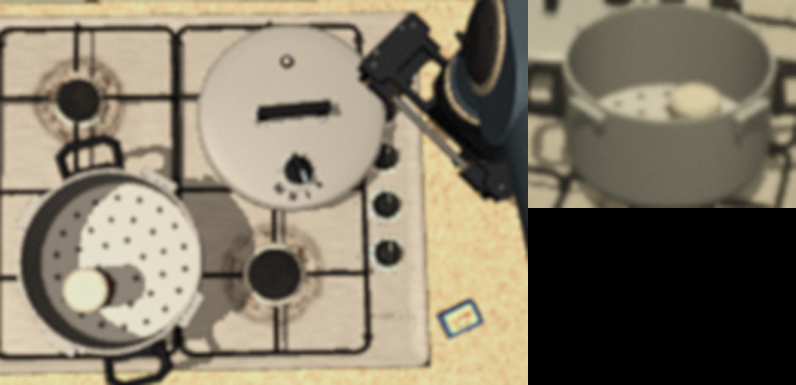

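Jar 1 stands upright in the pot, with its cap at top px (189.5,227). I'll check jar A from the side, since the arm hides it from above.

```bash
python3 - <<'E'
from meas import *
s=cam("side"); t=cam("top"); o=cv2.imread("pics/side0.png")[:,:,::-1]
print(proj(s,[675.6,-103,86]),onz(t,189.5,226.8,135))
d=np.abs(s["frame"].astype(int)-o).max(2)[146:178,230:264]; print("diff",d.mean(),d.max())
t0=cv2.imread("pics/top0.png")[:,:,::-1]; d=np.abs(t["frame"].astype(int)-t0).max(2)[110:190,240:300]; print("lid diff",d.mean(),d.max())
E
```

```text
[244.6 154.7] [399.3 388.  135. ]
diff 23.230698529411764 100
lid diff 16.852083333333333 23
```

```bash
python3 - <<'E'
from meas import *
s=cam("side"); o=cv2.imread("pics/side0.png")[:,:,::-1]
f=lambda i: cv2.resize(i[130:210,215:315],(390,312),interpolation=2)
cv2.imwrite("pics/p4.png",np.hstack([f(o),f(s["frame"])])[:,:,::-1])
E
```

```text
(no output)
```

View pics/p4.png

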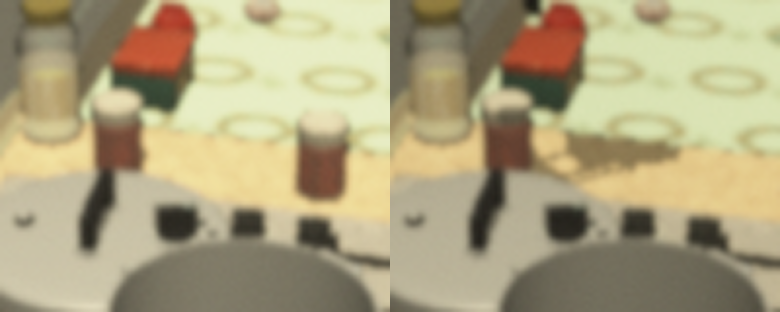

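Both jar A and the lid are unmoved; only the arm's shadow changed. I'm going to jar A.

Call:
carry_out(
  deltas=[0, 0, 0, 1.06, -1.15, -0.8, 1, 0, 0, 0, 1.06, -1.15, -0.8, 1, 0, 0, 0, 1.06, -1.15, -0.8, 1, 0, 0, 0, 1.06, -1.15, -0.8, 1, 0, 0, 0, 1.06, -1.15, -0.8, 1, 0, 0, 0, 1.06, -1.15, -0.8, 1, 0, 0, 0, 1.06, -1.15, -0.8, 1, 0, 0, 0, 1.06, -1.15, -0.8, 1, 0, 0, 0, 1.06, -1.15, -0.8, 1, 0, 0, 0, 1.06, -1.15, -0.8, 1],
)

```text
clock: 13.45
tool_pos: [675.6, -98.8, 177.4]
orientation: [[-0.709, 0.705, -0.001], [0.705, 0.709, 0.002], [0.002, 0.001, -1.0]]
contact_force: [0.4, 0.4, 0.1]
opening: 86.8
grip_force: 0.0
```

Call:
carry_out(
  deltas=[0, 0, 0, 0, 0, -1, 1, 0, 0, 0, 0, 0, -1.6, 1, 0, 0, 0, 0, 0, -1.6, 1, 0, 0, 0, 0, 0, -1.6, 1, 0, 0, 0, 0, 0, -1.6, 1, 0, 0, 0, 0, 0, -1.6, 1, 0, 0, 0, 0, 0, -1.6, 1, 0, 0, 0, 0, 0, -1, 1, 0, 0, 0, 0, 0, -0.4, 1, 0, 0, 0, 0, 0, 0, 1],
)

```text
clock: 14.28
tool_pos: [674.4, -99.8, 57.0]
orientation: [[-0.707, 0.707, -0.002], [0.707, 0.707, 0.001], [0.002, -0.001, -1.0]]
contact_force: [0.0, -0.6, -0.8]
opening: 87.1
grip_force: 0.0
```

Call:
carry_out(
  deltas=[0, 0, 0, 0, 0, 0, 0, 0, 0, 0, 0, 0, 0, 0, 0, 0, 0, 0, 0, 0, 0, 0, 0, 0, 0, 0, 0, 0, 0, 0, 0, 0, 0, 0, 0, 0, 0, 0, 0, 0, 0, 0, 0, 0, 0, 0, 0, 0, 0, 0, 0, 0, 0, 0, 0, 0, 0, 0, 0, 0, 0, 0, 0, 0, 0, 0, 0, 0, 0, 0],
)

```text
clock: 15.12
tool_pos: [675.4, -101.7, 58.5]
orientation: [[-0.706, 0.708, 0.0], [0.708, 0.706, -0.0], [-0.0, 0.0, -1.0]]
contact_force: [-1.8, -0.8, 2.7]
opening: 55.4
grip_force: 30.0
```

Call:
carry_out(
  deltas=[0, 0, 0, 0, 0, 0.5, 0, 0, 0, 0, 0, 0, 1, 0, 0, 0, 0, 0, 0, 2, 0, 0, 0, 0, 0, 0, 2.5, 0, 0, 0, 0, 0, 0, 2.5, 0, 0, 0, 0, 0, 0, 2.5, 0, 0, 0, 0, 0, 0, 2.5, 0, 0, 0, 0, 0, 0, 2.5, 0, 0, 0, 0, 0, 0, 2.5, 0, 0, 0, 0, 0, 0, 1.5, 0],
)

```text
clock: 15.95
tool_pos: [675.9, -101.7, 261.7]
orientation: [[-0.706, 0.708, 0.004], [0.708, 0.706, -0.0], [-0.003, 0.003, -1.0]]
contact_force: [1.2, -0.1, -0.9]
opening: 55.7
grip_force: 30.0
```

Call:
carry_out(
  deltas=[0, 0, 0, -0.8, 1.6, 0, 0, 0, 0, 0, -1.4, 2.9, 0, 0, 0, 0, 0, -1.6, 3.3, 0, 0, 0, 0, 0, -1.6, 3.3, 0, 0, 0, 0, 0, -1.6, 3.3, 0, 0, 0, 0, 0, -1.6, 3.3, 0, 0, 0, 0, 0, -1.6, 3.3, 0, 0, 0, 0, 0, -1.6, 3.3, 0, 0, 0, 0, 0, -1.6, 3.3, 0, 0, 0, 0, 0, -1.6, 3.4, 0, 0],
)

```text
clock: 16.78
tool_pos: [523.9, 209.5, 258.5]
orientation: [[-0.706, 0.708, 0.0], [0.708, 0.706, 0.0], [-0.0, 0.0, -1.0]]
contact_force: [1.2, 0.5, -2.1]
opening: 55.5
grip_force: 30.0
```

Call:
carry_out(
  deltas=[0, 0, 0, -1.5, 3.1, 0, 0, 0, 0, 0, -1.5, 3.1, 0, 0, 0, 0, 0, -1.2, 2.4, 0, 0, 0, 0, 0, -0.8, 1.7, 0, 0, 0, 0, 0, -0.5, 1, 0, 0, 0, 0, 0, -0.2, 0.5, 0, 0, 0, 0, 0, 0, 0, 0, 0, 0, 0, 0, 0, 0, 0, 0, 0, 0, 0, 0, 0, 0, 0, 0, 0, 0, 0, 0, 0, 0],
)

```text
clock: 17.62
tool_pos: [469.2, 324.9, 258.2]
orientation: [[-0.704, 0.71, 0.0], [0.71, 0.704, -0.0], [-0.001, -0.0, -1.0]]
contact_force: [0.1, -0.2, -2.3]
opening: 55.3
grip_force: 30.0
```

```bash
python3 - <<'E'
from meas import *
o=ctrl.observe(); print(o["clock"],o["joint_pos"],o["tool_pos"],o["contact_force"])
s=cam("side"); t=cam("top"); H,S,V=masks(t)
a=cv2.resize(t["frame"][130:270,140:260],(396,462),interpolation=2); b=cv2.resize(s["frame"][90:275,220:370],(375,462),interpolation=2)
cv2.imwrite("pics/p5.png",np.hstack([a,b])[:,:,::-1])
E
```

```text
17.6167 [-0.8  0.3  0.2  1.8 -0.1  1.1  0.2] [469.2 324.9 258.2] [ 0.1 -0.2 -2.3]
```

View pics/p5.png

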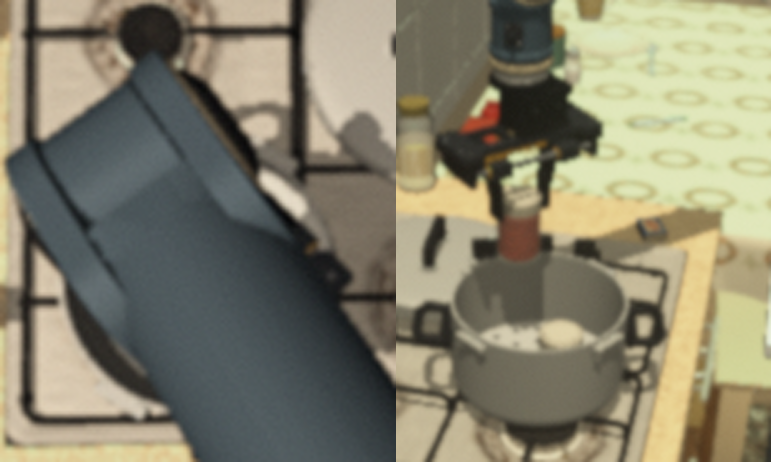

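The second jar hangs over the far-right side of the pot, clear of jar 1. I'm lowering it.

Call:
carry_out(
  deltas=[0, 0, 0, 0, 0, -1, 0, 0, 0, 0, 0, 0, -1.8, 0, 0, 0, 0, 0, 0, -2, 0, 0, 0, 0, 0, 0, -2, 0, 0, 0, 0, 0, 0, -2, 0, 0, 0, 0, 0, 0, -2, 0, 0, 0, 0, 0, 0, -1.8, 0, 0, 0, 0, 0, 0, -1, 0, 0, 0, 0, 0, 0, -0.4, 0, 0, 0, 0, 0, 0, 0, 0],
)

```text
clock: 18.55
tool_pos: [467.9, 326.1, 117.1]
orientation: [[-0.706, 0.708, -0.001], [0.708, 0.706, -0.001], [0.0, -0.002, -1.0]]
contact_force: [-0.6, -0.5, -2.5]
opening: 55.3
grip_force: 30.0
```

Call:
carry_out(
  deltas=[0, 0, 0, 0, 0, -0.1, 0, 0, 0, 0, 0, 0, -0.1, 0, 0, 0, 0, 0, 0, -0.1, 0, 0, 0, 0, 0, 0, 0, 0, 0, 0, 0, 0, 0, 0, 0, 0, 0, 0, 0, 0, 0, 0, 0, 0, 0, 0, 0, 0, 0, 0, 0, 0, 0, 0, 0, 0, 0, 0, 0, 0, 0, 0, 0, 0, 0, 0, 0, 0, 0, 0],
)

```text
clock: 19.38
tool_pos: [468.2, 326.5, 115.1]
orientation: [[-0.706, 0.708, -0.0], [0.708, 0.706, 0.0], [0.0, 0.0, -1.0]]
contact_force: [0.2, 0.6, -2.8]
opening: 55.2
grip_force: 30.0
```

Call:
carry_out(
  deltas=[0, 0, 0, 0, 0, -0.1, 0, 0, 0, 0, 0, 0, -0.1, 0, 0, 0, 0, 0, 0, -0.1, 0, 0, 0, 0, 0, 0, 0, 0, 0, 0, 0, 0, 0, 0, 0, 0, 0, 0, 0, 0, 0, 0, 0, 0, 0, 0, 0, 0, 0, 0, 0, 0, 0, 0, 0, 0, 0, 0, 0, 0, 0, 0, 0, 0, 0, 0, 0, 0, 0, 0],
)

```text
clock: 20.22
tool_pos: [468.3, 326.5, 113.3]
orientation: [[-0.706, 0.708, 0.0], [0.708, 0.706, 0.0], [0.0, 0.0, -1.0]]
contact_force: [-2.4, -1.9, 7.0]
opening: 55.5
grip_force: 30.0
```

Call:
carry_out(
  deltas=[0, 0, 0, 0, 0, 0.1, 0, 0, 0, 0, 0, 0, 0, 0, 0, 0, 0, 0, 0, 0, 0.85, 0, 0, 0, 0, 0, 0, 0.85, 0, 0, 0, 0, 0, 0, 0.85, 0, 0, 0, 0, 0, 0, 0.85, 0, 0, 0, 0, 0, 0, 0.85, 0, 0, 0, 0, 0, 0, 0.85, 0, 0, 0, 0, 0, 0, 0.85, 0, 0, 0, 0, 0, 0, 0.85],
)

```text
clock: 21.05
tool_pos: [468.2, 326.5, 113.0]
orientation: [[-0.706, 0.708, 0.0], [0.708, 0.706, 0.0], [0.0, 0.0, -1.0]]
contact_force: [-0.1, 0.0, 1.1]
opening: 73.7
grip_force: 0.0
```

Call:
carry_out(
  deltas=[0, 0, 0, 0, 0, 0.5, 0.85, 0, 0, 0, 0, 0, 1, 0.85, 0, 0, 0, 0, 0, 1.5, 0.85, 0, 0, 0, 0, 0, 1.5, 0.85, 0, 0, 0, 0, 0, 2, 0.85, 0, 0, 0, 0, 0, 2, 0.85, 0, 0, 0, 0, 0, 2, 0.85, 0, 0, 0, 0, 0, 2, 0.85, 0, 0, 0, 0, 0, 2, 1, 0, 0, 0, 0, 0, 0, 1],
)

```text
clock: 21.88
tool_pos: [470.4, 327.9, 263.5]
orientation: [[-0.706, 0.708, 0.007], [0.708, 0.706, 0.006], [-0.001, 0.009, -1.0]]
contact_force: [0.6, 1.1, 0.3]
opening: 80.9
grip_force: 0.0
```

Call:
carry_out(
  deltas=[0, 0, -0.08, 0.5, -3, 0, 1, 0, 0, -0.08, 0.5, -3.5, 0, 1, 0, 0, -0.08, 0.5, -3.5, 0, 1, 0, 0, -0.08, 0.5, -3.5, 0, 1, 0, 0, -0.08, 0.5, -3.5, 0, 1, 0, 0, -0.08, 0.5, -3.5, 0, 1, 0, 0, -0.08, 0.5, -3.5, 0, 1, 0, 0, -0.08, 0.5, -3.5, 0, 1, 0, 0, -0.08, 0, -2.5, 0, 1, 0, 0, 0, 0, 0, 0, 1],
)

```text
clock: 22.72
tool_pos: [507.9, 19.6, 258.5]
orientation: [[-0.052, 0.999, 0.001], [0.999, 0.052, -0.002], [-0.002, 0.0, -1.0]]
contact_force: [-0.2, -0.0, 0.1]
opening: 87.0
grip_force: 0.0
```

```bash
python3 - <<'E'
from meas import *
o=ctrl.observe(); print(o["clock"],o["joint_pos"],o["tool_pos"],o["contact_force"])
s=cam("side"); t=cam("top"); save(s,"s6.png"); save(t,"t6.png")
a=cv2.resize(t["frame"][95:270,150:390],(528,385),interpolation=2); b=cv2.resize(s["frame"][150:260,220:320],(268,295),interpolation=2)
m=np.zeros((385,796,3),np.uint8); m[:,:528]=a; m[:295,528:]=b; cv2.imwrite("pics/p6.png",m[:,:,::-1])
for c,lb in((t,(245,112,325,186)),(s,(230,165,272,200))):
    H,S,V=masks(c)
    for q in comp((V<75).astype(np.uint8),lb,30): print("dark",q[0],q[1],cv2.minAreaRect(q[2].astype(np.float32)))
H,S,V=masks(t)
E
```

```text
22.7167 [-0.5  0.2  0.5  1.9 -0.1  1.1  0. ] [507.9  19.6 258.5] [-0.2 -0.   0.1]
dark [275.4 141.5] [259 138  33   9 176] ((275.0699768066406, 141.65322875976562), (5.8593220710754395, 32.24402618408203), 83.8844985961914)
dark [277.2 168. ] [272 162  12  13 100] ((277.5000305175781, 168.50001525878906), (11.31370735168457, 11.31370735168457), 45.0)
dark [311.6 173.7] [299 160  17  26  71] ((310.5587463378906, 171.1121063232422), (16.76305389404297, 23.86199951171875), 17.35402488708496)
dark [321.6 144.6] [318 139   7  12  59] ((321.0, 144.5), (11.0, 6.0), 90.0)
dark [322.  165.8] [319 161   6  11  48] ((321.5, 166.0), (10.0, 5.0), 90.0)
dark [234.6 186.3] [231 177   8  19  81] ((234.8448486328125, 186.137939453125), (5.0137739181518555, 18.56953239440918), 21.801406860351562)
dark [255.3 189.1] [251 186  10   7  62] ((255.5, 189.0), (6.0, 9.0), 90.0)
```

View pics/p6.png

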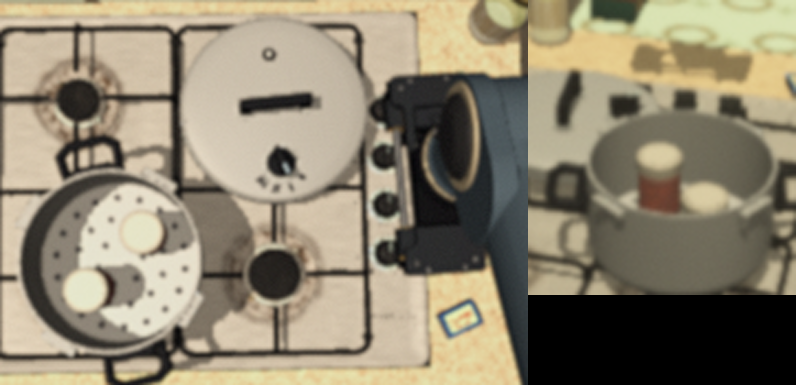

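Both jars stand upright in the pot. The lid has been knocked: the bar is now at top px (275.4,141.5) and the dial at (277.2,168). I'm remeasuring it.

```bash
python3 - <<'E'
from meas import *
t=cam("top"); s=cam("side")
print("bar",*tri(ray(t,275.4,141.5),ray(s,234.7,186.2)),"dial",*tri(ray(t,277.3,168.2),ray(s,255.4,189.1)))
print("jar2 cap",*tri(ray(t,214.5,200),ray(s,269.3,207.5)))
H,S,V=masks(t); q=comp((V<75).astype(np.uint8),(245,112,300,156),30)[0]; p=q[2]-q[0]; w,v=np.linalg.eigh(p.T@p)
for z in(95,105):
    a,b=onz(t,*(q[0]+10*v[:,1]),z),onz(t,*(q[0]-10*v[:,1]),z); d=(a-b)*np.sign((a-b)[1]); print(z,(a+b)/2,"yaw",np.degrees(np.arctan2(d[1],d[0])))
    print("dial",onz(t,277.3,168.2,z-7))
# lid rim ellipse in top: bright lid silhouette extreme widths for height
H,S,V=masks(s)
E
```

```text
bar [639.4 149.7  87.5] 0.3080202849370753 dial [562.1 145.5  84.5] 0.31894356470680746
jar2 cap [469.3 320.8 134. ] 2.0126125644945057
95 [637.6 150.1  95. ] yaw 94.99221393578094
dial [561.4 145.8  88. ]
105 [635.4 150.9 105. ] yaw 94.99221393578091
dial [560.  146.6  98. ]
```

Call:
carry_out(
  deltas=[0, 0, 0.013, 1, 1, -0.8, 0.45, 0, 0, 0.013, 1.3, 1.3, -1.2, 0.45, 0, 0, 0, 1.5, 1.5, -1.4, 0.45, 0, 0, 0, 1.6, 1.6, -1.6, 0.45, 0, 0, 0, 1.6, 1.6, -1.6, 0.45, 0, 0, 0, 1.6, 1.6, -1.6, 0.45, 0, 0, 0, 1.6, 1.6, -1.6, 0.45, 0, 0, 0, 1.6, 1.6, -1.2, 0.45, 0, 0, 0, 1.2, 1.2, -1, 0.45, 0, 0, 0, 0, 0, 0, 0.45],
)

```text
clock: 23.75
tool_pos: [637.9, 162.4, 134.7]
orientation: [[-0.098, 0.995, -0.003], [0.995, 0.098, 0.001], [0.001, -0.003, -1.0]]
contact_force: [-0.1, 1.2, -0.1]
opening: 40.1
grip_force: 0.0
```

Call:
carry_out(
  deltas=[0, 0, 0, 0, 0, -0.5, 0.45, 0, 0, 0, 0, 0, -0.8, 0.45, 0, 0, 0, 0, 0, -0.8, 0.45, 0, 0, 0, 0, 0, -0.8, 0.45, 0, 0, 0, 0, 0, -0.8, 0.45, 0, 0, 0, 0, 0, -0.8, 0.45, 0, 0, 0, 0, 0, -0.5, 0.45, 0, 0, 0, 0, 0, -0.3, 0.45, 0, 0, 0, 0, 0, -0.2, 0.45, 0, 0, 0, 0, 0, 0, 0.45],
)

```text
clock: 24.58
tool_pos: [638.1, 156.4, 82.7]
orientation: [[-0.09, 0.996, -0.0], [0.996, 0.09, -0.0], [-0.0, -0.0, -1.0]]
contact_force: [0.0, 1.0, 0.0]
opening: 39.4
grip_force: 0.0
```

Call:
carry_out(
  deltas=[0, 0, 0, 0, 0, -0.1, 0.45, 0, 0, 0, 0, 0, -0.1, 0.45, 0, 0, 0, 0, 0, -0.1, 0.45, 0, 0, 0, 0, 0, -0.1, 0.45, 0, 0, 0, 0, 0, -0.1, 0.45, 0, 0, 0, 0, 0, -0.1, 0.45, 0, 0, 0, 0, 0, 0, 0.45, 0, 0, 0, 0, 0, 0, 0.45, 0, 0, 0, 0, 0, 0, 0.45, 0, 0, 0, 0, 0, 0, 0.45],
)

```text
clock: 25.42
tool_pos: [638.3, 156.5, 77.1]
orientation: [[-0.09, 0.996, 0.0], [0.996, 0.09, 0.0], [0.0, 0.0, -1.0]]
contact_force: [0.7, -0.1, -1.1]
opening: 39.0
grip_force: 0.0
```

Call:
carry_out(
  deltas=[0, 0, 0, 0, 0, -0.1, 0.45, 0, 0, 0, 0, 0, -0.1, 0.45, 0, 0, 0, 0, 0, -0.1, 0.45, 0, 0, 0, 0, 0, -0.1, 0.45, 0, 0, 0, 0, 0, -0.1, 0.45, 0, 0, 0, 0, 0, 0, 0.45, 0, 0, 0, 0, 0, 0, 0.45, 0, 0, 0, 0, 0, 0, 0.45, 0, 0, 0, 0, 0, 0, 0.45, 0, 0, 0, 0, 0, 0, 0.45],
)

```text
clock: 26.25
tool_pos: [638.3, 156.4, 72.2]
orientation: [[-0.09, 0.996, 0.0], [0.996, 0.09, 0.0], [0.0, 0.0, -1.0]]
contact_force: [-0.2, -0.5, -0.3]
opening: 39.3
grip_force: 0.0
```

```bash
python3 - <<'E'
from meas import *
o=ctrl.observe(); print(o["tool_pos"],o["contact_force"])
s=cam("side"); t=cam("top"); cv2.imwrite("pics/p7.png",cv2.resize(s["frame"][130:230,205:305],(600,600),interpolation=2)[:,:,::-1])
E
```

```text
[638.3 156.4  72.2] [-0.2 -0.5 -0.3]
```

View pics/p7.png

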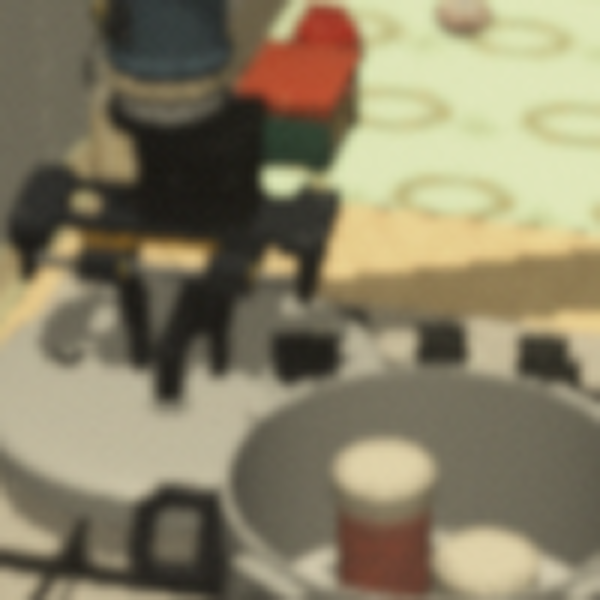

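The fingers straddle the bar with no contact yet. I'll correct 6 mm along the bar and feel for the dome.

Call:
carry_out(
  deltas=[0, 0, 0, 0, -0.2, 0, 0.45, 0, 0, 0, 0, -0.2, 0, 0.45, 0, 0, 0, 0, -0.2, 0, 0.45, 0, 0, 0, 0, 0, -0.1, 0.45, 0, 0, 0, 0, 0, -0.1, 0.45, 0, 0, 0, 0, 0, -0.1, 0.45, 0, 0, 0, 0, 0, 0, 0.45, 0, 0, 0, 0, 0, 0, 0.45, 0, 0, 0, 0, 0, 0, 0.45, 0, 0, 0, 0, 0, 0, 0.45],
)

```text
clock: 27.18
tool_pos: [638.4, 150.4, 69.5]
orientation: [[-0.09, 0.996, 0.0], [0.996, 0.09, 0.0], [0.0, 0.0, -1.0]]
contact_force: [-1.5, -1.4, 5.4]
opening: 39.0
grip_force: 2.6
```

Call:
carry_out(
  deltas=[0, 0, 0, 0, 0, -0.1, 0.45, 0, 0, 0, 0, 0, -0.1, 0.45, 0, 0, 0, 0, 0, 0, 0.45, 0, 0, 0, 0, 0, 0, 0.45, 0, 0, 0, 0, 0, 0, 0.45, 0, 0, 0, 0, 0, 0, 0.45, 0, 0, 0, 0, 0, 0, 0.45, 0, 0, 0, 0, 0, 0, 0.45, 0, 0, 0, 0, 0, 0, 0.45, 0, 0, 0, 0, 0, 0, 0.45],
)

```text
clock: 28.02
tool_pos: [638.4, 150.4, 69.4]
orientation: [[-0.09, 0.996, 0.0], [0.996, 0.09, 0.001], [0.001, 0.0, -1.0]]
contact_force: [-4.8, -2.2, 15.4]
opening: 39.2
grip_force: 7.9
```

Dome contact at TCP z = 69.5 gives a lid origin of z ≈ 36. I'm raising 9 mm and gripping the bar.

Call:
carry_out(
  deltas=[0, 0, 0, 0, 0, 0.4, 0.45, 0, 0, 0, 0, 0, 0.4, 0.45, 0, 0, 0, 0, 0, 0.35, 0.45, 0, 0, 0, 0, 0, 0, 0.3, 0, 0, 0, 0, 0, 0, 0, 0, 0, 0, 0, 0, 0, 0, 0, 0, 0, 0, 0, 0, 0, 0, 0, 0, 0, 0, 0, 0, 0, 0, 0, 0, 0, 0, 0, 0, 0, 0, 0, 0, 0, 0],
)

```text
clock: 28.85
tool_pos: [637.9, 150.5, 78.2]
orientation: [[-0.09, 0.996, -0.001], [0.996, 0.09, -0.0], [-0.0, -0.001, -1.0]]
contact_force: [0.0, 0.2, -2.0]
opening: 15.4
grip_force: 30.0
```

Call:
carry_out(
  deltas=[0, 0, 0, 0, 0, 0, 0, 0, 0, 0, 0, 0, 0.2, 0, 0, 0, 0, 0, 0, 0.4, 0, 0, 0, 0, 0, 0, 0.8, 0, 0, 0, 0, 0, 0, 1.2, 0, 0, 0, 0, 0, 0, 1.6, 0, 0, 0, 0, 0, 0, 1.8, 0, 0, 0, 0, 0, 0, 1.5, 0, 0, 0, 0, 0, 0, 1, 0, 0, 0, 0, 0, 0, 0.5, 0],
)

```text
clock: 29.68
tool_pos: [639.3, 150.6, 171.3]
orientation: [[-0.09, 0.996, 0.004], [0.996, 0.09, 0.001], [0.001, 0.004, -1.0]]
contact_force: [0.2, 0.0, -4.7]
opening: 15.8
grip_force: 30.0
```

```bash
python3 - <<'E'
from meas import *
o=ctrl.observe(); print(o["tool_pos"],o["contact_force"],o["opening"],o["joint_pos"],o["wrist_torque"]*100)
E
```

```text
[639.3 150.6 171.3] [ 0.2  0.  -4.7] 15.772068480512232 [-0.6  0.5  0.4  1.7 -0.2  1.  -0. ] [-18.2  -4.3  -1.3]
```

Call:
carry_out(
  deltas=[0, 0, 0.04, -0.4, 0.4, 0.7, 0, 0, 0, 0.05, -0.8, 0.8, 0.9, 0, 0, 0, 0.05, -1.1, 1.1, 0.9, 0, 0, 0, 0.05, -1.1, 1.1, 0.9, 0, 0, 0, 0.05, -1.1, 1.1, 0.9, 0, 0, 0, 0.05, -1.1, 1.1, 0.9, 0, 0, 0, 0.05, -1.1, 1.1, 0.9, 0, 0, 0, 0.05, -1.1, 1.1, 0.5, 0, 0, 0, 0.05, -1.1, 1.1, 0.3, 0, 0, 0, 0.05, -1.1, 1.1, 0, 0],
)

```text
clock: 30.52
tool_pos: [537.3, 251.8, 238.5]
orientation: [[-0.552, 0.834, 0.001], [0.834, 0.552, 0.001], [0.0, 0.002, -1.0]]
contact_force: [0.0, 0.2, -4.5]
opening: 15.6
grip_force: 30.0
```

Call:
carry_out(
  deltas=[0, 0, 0.05, -1.3, 1.4, 0, 0, 0, 0, 0.05, -1.5, 1.5, 0, 0, 0, 0, 0.05, -1.6, 1.7, 0, 0, 0, 0, 0.05, -1.6, 1.7, 0, 0, 0, 0, 0.05, -1.5, 1.6, 0, 0, 0, 0, 0.05, -1.2, 1.3, 0, 0, 0, 0, 0.027, -0.9, 0.9, 0, 0, 0, 0, 0, -0.5, 0.5, 0, 0, 0, 0, 0, -0.3, 0.3, 0, 0, 0, 0, 0, 0, 0, 0, 0],
)

```text
clock: 31.35
tool_pos: [434.1, 359.7, 237.5]
orientation: [[-0.788, 0.616, 0.0], [0.616, 0.788, -0.0], [-0.0, -0.0, -1.0]]
contact_force: [-0.1, 0.2, -3.9]
opening: 15.5
grip_force: 30.0
```

Call:
carry_out(
  deltas=[0, 0, 0, 0, 0, 0, 0, 0, 0, 0, 0, 0, 0, 0, 0, 0, 0, 0, 0, 0, 0, 0, 0, 0, 0, 0, 0, 0, 0, 0, 0, 0, 0, 0, 0, 0, 0, 0, 0, 0, 0, 0, 0, 0, 0, 0, 0, 0, 0, 0, 0, 0, 0, 0, 0, 0, 0, 0, 0, 0, 0, 0, 0, 0, 0, 0, 0, 0, 0, 0],
)

```text
clock: 32.18
tool_pos: [434.2, 359.5, 237.6]
orientation: [[-0.788, 0.616, 0.0], [0.616, 0.788, 0.0], [0.0, 0.0, -1.0]]
contact_force: [-0.6, -0.1, -3.9]
opening: 15.5
grip_force: 30.0
```

```bash
python3 - <<'E'
from meas import *
o=ctrl.observe(); print(o["tool_pos"],o["contact_force"],o["opening"],o["joint_pos"],o["wrist_torque"]*100)
s=cam("side"); t=cam("top"); save(s,"s8.png"); save(t,"t8.png")
a=cv2.resize(t["frame"][130:280,130:270],(400,428),interpolation=2); b=cv2.resize(s["frame"][110:275,205:355],(390,428),interpolation=2)
cv2.imwrite("pics/p8.png",np.hstack([a,b])[:,:,::-1])
E
```

```text
[434.2 359.5 237.6] [-0.6 -0.1 -3.9] 15.50500707732493 [-0.9  0.3  0.2  1.8 -0.   1.1  0.2] [-5.6  2.   3. ]
```

View pics/p8.png

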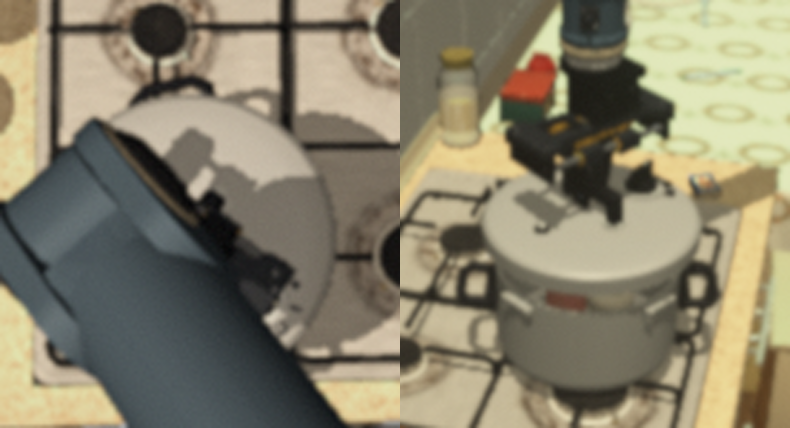

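The lid is level over the pot and centred; its outline midpoint of 591 px compares with 592 px for the rim in the side view. I'm lowering it.

Call:
carry_out(
  deltas=[0, 0, 0, 0, 0, -0.4, 0, 0, 0, 0, 0, 0, -0.5, 0, 0, 0, 0, 0, 0, -0.5, 0, 0, 0, 0, 0, 0, -0.5, 0, 0, 0, 0, 0, 0, -0.4, 0, 0, 0, 0, 0, 0, -0.3, 0, 0, 0, 0, 0, 0, -0.2, 0, 0, 0, 0, 0, 0, -0.2, 0, 0, 0, 0, 0, 0, 0, 0, 0, 0, 0, 0, 0, 0, 0],
)

```text
clock: 33.12
tool_pos: [434.3, 359.5, 207.6]
orientation: [[-0.788, 0.616, 0.0], [0.616, 0.788, 0.0], [0.0, 0.0, -1.0]]
contact_force: [-0.1, 1.0, -4.7]
opening: 15.7
grip_force: 30.0
```

Call:
carry_out(
  deltas=[0, 0, 0, 0, 0, -0.1, 0, 0, 0, 0, 0, 0, -0.1, 0, 0, 0, 0, 0, 0, -0.1, 0, 0, 0, 0, 0, 0, -0.1, 0, 0, 0, 0, 0, 0, -0.1, 0, 0, 0, 0, 0, 0, 0, 0, 0, 0, 0, 0, 0, 0, 0, 0, 0, 0, 0, 0, 0, 0, 0, 0, 0, 0, 0, 0, 0, 0, 0, 0, 0, 0, 0, 0],
)

```text
clock: 33.95
tool_pos: [434.3, 359.5, 202.6]
orientation: [[-0.788, 0.616, 0.0], [0.616, 0.788, 0.0], [0.0, 0.0, -1.0]]
contact_force: [0.3, 0.2, -4.8]
opening: 15.8
grip_force: 30.0
```

Call:
carry_out(
  deltas=[0, 0, 0, 0, 0, -0.1, 0, 0, 0, 0, 0, 0, -0.1, 0, 0, 0, 0, 0, 0, -0.1, 0, 0, 0, 0, 0, 0, -0.1, 0, 0, 0, 0, 0, 0, -0.1, 0, 0, 0, 0, 0, 0, 0, 0, 0, 0, 0, 0, 0, 0, 0, 0, 0, 0, 0, 0, 0, 0, 0, 0, 0, 0, 0, 0, 0, 0, 0, 0, 0, 0, 0, 0],
)

```text
clock: 34.78
tool_pos: [434.3, 359.5, 197.6]
orientation: [[-0.788, 0.616, 0.0], [0.616, 0.788, 0.0], [-0.0, 0.0, -1.0]]
contact_force: [1.2, 0.4, -4.9]
opening: 15.9
grip_force: 30.0
```

Call:
carry_out(
  deltas=[0, 0, 0, 0, 0, -0.1, 0, 0, 0, 0, 0, 0, -0.1, 0, 0, 0, 0, 0, 0, -0.1, 0, 0, 0, 0, 0, 0, 0, 0, 0, 0, 0, 0, 0, 0, 0, 0, 0, 0, 0, 0, 0, 0, 0, 0, 0, 0, 0, 0, 0, 0, 0, 0, 0, 0, 0, 0, 0, 0, 0, 0, 0, 0, 0, 0, 0, 0, 0, 0, 0, 0],
)

```text
clock: 35.62
tool_pos: [434.3, 359.5, 194.6]
orientation: [[-0.788, 0.616, 0.0], [0.616, 0.788, 0.0], [-0.0, 0.0, -1.0]]
contact_force: [1.3, -0.4, -5.4]
opening: 15.8
grip_force: 30.0
```

Call:
carry_out(
  deltas=[0, 0, 0, 0, 0, -0.1, 0, 0, 0, 0, 0, 0, -0.1, 0, 0, 0, 0, 0, 0, -0.1, 0, 0, 0, 0, 0, 0, 0, 0, 0, 0, 0, 0, 0, 0, 0, 0, 0, 0, 0, 0, 0, 0, 0, 0, 0, 0, 0, 0, 0, 0, 0, 0, 0, 0, 0, 0, 0, 0, 0, 0, 0, 0, 0, 0, 0, 0, 0, 0, 0, 0],
)

```text
clock: 36.45
tool_pos: [434.3, 359.5, 191.6]
orientation: [[-0.788, 0.616, 0.0], [0.616, 0.788, 0.0], [-0.0, 0.0, -1.0]]
contact_force: [2.0, 0.3, -4.0]
opening: 15.5
grip_force: 30.0
```

```bash
python3 - <<'E'
from meas import *
o=ctrl.observe(); print(o["tool_pos"],o["contact_force"],o["wrist_torque"]*100)
E
```

```text
[434.3 359.5 191.6] [ 2.   0.3 -4. ] [ -1.6 -37.5  -1.2]
```

Call:
carry_out(
  deltas=[0, 0, 0, 0.15, 0, -0.1, 0, 0, 0, 0, 0, 0, -0.1, 0, 0, 0, 0, 0, 0, 0, 0, 0, 0, 0, 0, 0, 0, 0, 0, 0, 0, 0, 0, 0, 0, 0, 0, 0, 0, 0, 0, 0, 0, 0, 0, 0, 0, 0, 0, 0, 0, 0, 0, 0, 0, 0, 0, 0, 0, 0, 0, 0, 0, 0, 0, 0, 0, 0, 0, 0],
)

```text
clock: 37.28
tool_pos: [435.7, 359.6, 189.7]
orientation: [[-0.788, 0.616, 0.0], [0.616, 0.788, 0.0], [0.0, 0.0, -1.0]]
contact_force: [-0.4, -1.6, 0.2]
opening: 15.4
grip_force: 30.0
```

Call:
carry_out(
  deltas=[0, 0, 0, 0, 0, -0.1, 0, 0, 0, 0, 0, 0, -0.1, 0, 0, 0, 0, 0, 0, 0, 0, 0, 0, 0, 0, 0, 0, 0, 0, 0, 0, 0, 0, 0, 0, 0, 0, 0, 0, 0, 0, 0, 0, 0, 0, 0, 0, 0, 0, 0, 0, 0, 0, 0, 0, 0, 0, 0, 0, 0, 0, 0, 0, 0, 0, 0, 0, 0, 0, 0],
)

```text
clock: 38.12
tool_pos: [435.8, 359.7, 187.7]
orientation: [[-0.788, 0.616, 0.0], [0.616, 0.788, 0.0], [0.0, 0.0, -1.0]]
contact_force: [-0.4, -0.0, 3.5]
opening: 15.7
grip_force: 30.0
```

Call:
carry_out(
  deltas=[0, 0, 0, 0, 0, -0.1, 0, 0, 0, 0, 0, 0, -0.1, 0, 0, 0, 0, 0, 0, 0, 0, 0, 0, 0, 0, 0, 0, 0, 0, 0, 0, 0, 0, 0, 0, 0, 0, 0, 0, 0, 0, 0, 0, 0, 0, 0, 0, 0, 0, 0, 0, 0, 0, 0, 0, 0, 0, 0, 0, 0, 0, 0, 0, 0, 0, 0, 0, 0, 0, 0],
)

```text
clock: 38.95
tool_pos: [435.8, 359.7, 186.0]
orientation: [[-0.788, 0.616, 0.0], [0.616, 0.788, 0.001], [0.0, 0.001, -1.0]]
contact_force: [-1.9, -0.3, 5.8]
opening: 15.7
grip_force: 30.0
```

Seal compression follows the expected 1.5 N/mm, so TCP 189.5 corresponds to a lid height of 111. I'm pressing to about 181.5.

Call:
carry_out(
  deltas=[0, 0, 0, 0, 0, -0.1, 0, 0, 0, 0, 0, 0, -0.1, 0, 0, 0, 0, 0, 0, -0.1, 0, 0, 0, 0, 0, 0, -0.1, 0, 0, 0, 0, 0, 0, 0, 0, 0, 0, 0, 0, 0, 0, 0, 0, 0, 0, 0, 0, 0, 0, 0, 0, 0, 0, 0, 0, 0, 0, 0, 0, 0, 0, 0, 0, 0, 0, 0, 0, 0, 0, 0],
)

```text
clock: 39.78
tool_pos: [436.0, 359.8, 182.9]
orientation: [[-0.788, 0.616, 0.001], [0.616, 0.788, 0.001], [0.0, 0.001, -1.0]]
contact_force: [-2.9, -1.5, 10.2]
opening: 15.5
grip_force: 30.0
```

Call:
carry_out(
  deltas=[0, 0, 0, 0, 0, -0.1, 0, 0, 0, 0, 0, 0, -0.1, 0, 0, 0, 0, 0, 0, 0, 0, 0, 0, 0, 0, 0, 0, 0, 0, 0, 0, 0, 0, 0, 0, 0, 0, 0, 0, 0, 0, 0, 0, 0, 0, 0, 0, 0, 0, 0, 0, 0, 0, 0, 0, 0, 0, 0, 0, 0, 0, 0, 0, 0, 0, 0, 0, 0, 0, 0],
)

```text
clock: 40.62
tool_pos: [436.2, 359.9, 181.4]
orientation: [[-0.788, 0.616, 0.001], [0.616, 0.788, 0.002], [0.0, 0.002, -1.0]]
contact_force: [-3.4, -2.8, 12.9]
opening: 15.5
grip_force: 30.0
```

Call:
carry_out(
  deltas=[0, 0, -0.03, 0, 0, 0, 0, 0, 0, -0.03, 0, 0, 0, 0, 0, 0, -0.03, 0, 0, 0, 0, 0, 0, -0.03, 0, 0, 0, 0, 0, 0, -0.03, 0, 0, 0, 0, 0, 0, -0.03, 0, 0, 0, 0, 0, 0, -0.03, 0, 0, 0, 0, 0, 0, -0.03, 0, 0, 0, 0, 0, 0, -0.03, 0, 0, 0, 0, 0, 0, -0.03, 0, 0, 0, 0],
)

```text
clock: 41.45
tool_pos: [437.7, 360.7, 181.8]
orientation: [[-0.571, 0.821, 0.005], [0.821, 0.571, 0.003], [-0.0, 0.006, -1.0]]
contact_force: [-0.4, 0.1, 11.9]
opening: 15.6
grip_force: 30.2
```

```bash
python3 - <<'E'
from meas import *
o=ctrl.observe(); print(o["tool_pos"],o["contact_force"],o["wrist_torque"]*100, np.degrees(np.arctan2(o["orientation"][1,1],o["orientation"][0,1])))
E
```

```text
[437.7 360.7 181.8] [-0.4  0.1 11.9] [-24.2  16.   42.5] 34.7902178239263
```

Call:
carry_out(
  deltas=[0, 0, -0.03, 0, 0, -0.05, 0, 0, 0, -0.03, 0, 0, 0, 0, 0, 0, -0.03, 0, 0, 0, 0, 0, 0, -0.03, 0, 0, 0, 0, 0, 0, -0.03, 0, 0, 0, 0, 0, 0, -0.03, 0, 0, 0, 0, 0, 0, -0.03, 0, 0, 0, 0, 0, 0, -0.03, 0, 0, 0, 0, 0, 0, 0, 0, 0, 0, 0, 0, 0, 0, 0, 0, 0, 0],
)

```text
clock: 42.28
tool_pos: [437.8, 360.7, 181.5]
orientation: [[-0.359, 0.933, 0.005], [0.933, 0.359, 0.004], [0.002, 0.006, -1.0]]
contact_force: [0.3, -0.3, 11.0]
opening: 15.8
grip_force: 30.1
```

```bash
python3 - <<'E'
from meas import *
o=ctrl.observe(); print(o["tool_pos"],o["contact_force"],o["wrist_torque"]*100, np.degrees(np.arctan2(o["orientation"][1,1],o["orientation"][0,1])))
E
```

```text
[437.8 360.7 181.5] [ 0.3 -0.3 11. ] [-23.4  12.4  21.4] 21.066331031486957
```

Call:
carry_out(
  deltas=[0, 0, 0, 0, 0, -0.1, 0, 0, 0, 0, 0, 0, 0, 0, 0, 0, -0.03, 0, 0, 0, 0, 0, 0, -0.03, 0, 0, 0, 0, 0, 0, -0.03, 0, 0, 0, 0, 0, 0, -0.03, 0, 0, 0, 0, 0, 0, 0, 0, 0, 0, 0, 0, 0, 0, 0, 0, 0, 0, 0, 0, 0, 0, 0, 0, 0, 0, 0, 0, 0, 0, 0, 0],
)

```text
clock: 43.12
tool_pos: [437.8, 359.5, 180.5]
orientation: [[-0.246, 0.969, 0.004], [0.969, 0.246, 0.002], [0.0, 0.005, -1.0]]
contact_force: [-0.7, -3.1, 14.0]
opening: 15.8
grip_force: 30.3
```

```bash
python3 - <<'E'
from meas import *
o=ctrl.observe(); print(o["tool_pos"],o["contact_force"],o["wrist_torque"]*100, np.degrees(np.arctan2(o["orientation"][1,1],o["orientation"][0,1])))
E
```

```text
[437.8 359.5 180.5] [-0.7 -3.1 14. ] [-72.7  27.9  50. ] 14.231616600201741
```

Call:
carry_out(
  deltas=[0, 0, -0.02, 0, 0, 0, 0, 0, 0, -0.02, 0, 0, 0, 0, 0, 0, -0.02, 0, 0, 0, 0, 0, 0, 0, 0, 0, 0, 0, 0, 0, 0, 0, 0, 0, 0, 0, 0, 0, 0, 0, 0, 0, 0, 0, 0, 0, 0, 0, 0, 0, 0, 0, 0, 0, 0, 0, 0, 0, 0, 0, 0, 0, 0, 0, 0, 0, 0, 0, 0, 0],
)

```text
clock: 43.95
tool_pos: [437.6, 359.5, 180.4]
orientation: [[-0.188, 0.982, 0.004], [0.982, 0.188, 0.001], [0.001, 0.004, -1.0]]
contact_force: [-1.5, -4.2, 14.5]
opening: 15.6
grip_force: 30.5
```

```bash
python3 - <<'E'
from meas import *
o=ctrl.observe(); print(o["tool_pos"],o["contact_force"],o["wrist_torque"]*100, np.degrees(np.arctan2(o["orientation"][1,1],o["orientation"][0,1])))
E
```

```text
[437.6 359.5 180.4] [-1.5 -4.2 14.5] [-82.9  34.4  59.6] 10.81753200915998
```

Call:
carry_out(
  deltas=[0, 0, -0.02, 0, 0, 0, 0, 0, 0, -0.02, 0, 0, 0, 0, 0, 0, -0.02, 0, 0, 0, 0, 0, 0, 0, 0, 0, 0, 0, 0, 0, 0, 0, 0, 0, 0, 0, 0, 0, 0, 0, 0, 0, 0, 0, 0, 0, 0, 0, 0, 0, 0, 0, 0, 0, 0, 0, 0, 0, 0, 0, 0, 0, 0, 0, 0, 0, 0, 0, 0, 0],
)

```text
clock: 44.78
tool_pos: [437.5, 359.7, 180.4]
orientation: [[-0.13, 0.992, 0.004], [0.992, 0.13, 0.001], [0.001, 0.004, -1.0]]
contact_force: [-1.1, -3.0, 14.6]
opening: 16.1
grip_force: 31.8
```

```bash
python3 - <<'E'
from meas import *
o=ctrl.observe(); print(o["tool_pos"],o["contact_force"],o["wrist_torque"]*100, np.degrees(np.arctan2(o["orientation"][1,1],o["orientation"][0,1])))
E
```

```text
[437.5 359.7 180.4] [-1.1 -3.  14.6] [-67.6  35.9  79.8] 7.4484836797165315
```

Call:
carry_out(
  deltas=[0, 0, -0.02, 0, 0, 0, 0, 0, 0, -0.02, 0, 0, 0, 0, 0, 0, 0, 0, 0, 0, 0, 0, 0, 0, 0, 0, 0, 0, 0, 0, 0, 0, 0, 0, 0, 0, 0, 0, 0, 0, 0, 0, 0, 0, 0, 0, 0, 0, 0, 0, 0, 0, 0, 0, 0, 0, 0, 0, 0, 0, 0, 0, 0, 0, 0, 0, 0, 0, 0, 0],
)

```text
clock: 45.62
tool_pos: [437.5, 359.9, 180.4]
orientation: [[-0.09, 0.996, 0.004], [0.996, 0.09, 0.002], [0.001, 0.004, -1.0]]
contact_force: [-0.7, -3.5, 13.5]
opening: 17.0
grip_force: 32.7
```

```bash
python3 - <<'E'
from meas import *
o=ctrl.observe(); print(o["tool_pos"],o["contact_force"],o["wrist_torque"]*100,o["opening"], np.degrees(np.arctan2(o["orientation"][1,1],o["orientation"][0,1])))
t=cam("top");s=cam("side"); save(t,"t9.png")
a=cv2.resize(t["frame"][130:280,130:270],(400,428),interpolation=2); b=cv2.resize(s["frame"][130:275,215:345],(390,428),interpolation=2)
cv2.imwrite("pics/p9.png",np.hstack([a,b])[:,:,::-1])
E
```

```text
[437.5 359.9 180.4] [-0.7 -3.5 13.5] [-63.9  34.7  81.9] 17.005224380261378 5.181921415780209
```

View pics/p9.png

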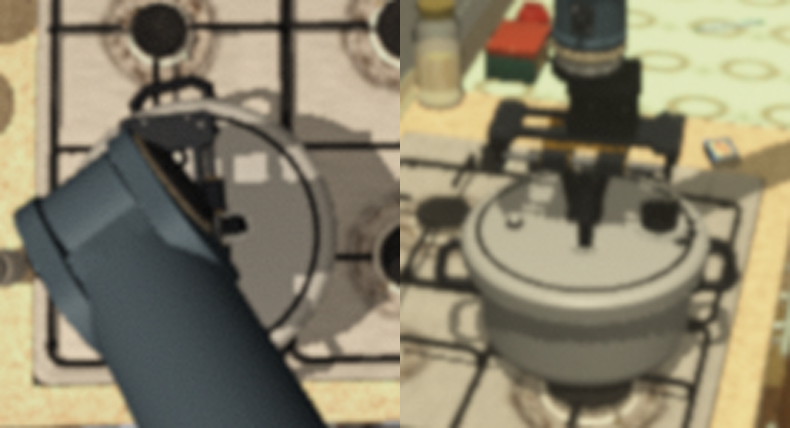

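The lid has stopped and the jaws are starting to twist on the bar (opening 17.0 mm), so it is at the end stops. I'll ease the twist slightly and let it spring up.

Call:
carry_out(
  deltas=[0, 0, 0.02, 0, 0, 0, 0, 0, 0, 0.02, 0, 0, 0, 0, 0, 0, 0, 0, 0, 0, 0, 0, 0, 0, 0, 0, 0.1, 0, 0, 0, 0, 0, 0, 0.1, 0, 0, 0, 0, 0, 0, 0.1, 0, 0, 0, 0, 0, 0, 0.1, 0, 0, 0, 0, 0, 0, 0, 0, 0, 0, 0, 0, 0, 0, 0, 0, 0, 0, 0, 0, 0, 0],
)

```text
clock: 46.55
tool_pos: [437.4, 359.9, 183.7]
orientation: [[-0.128, 0.992, 0.004], [0.992, 0.128, 0.002], [0.001, 0.004, -1.0]]
contact_force: [-0.5, -1.9, 8.9]
opening: 16.4
grip_force: 30.2
```

Call:
carry_out(
  deltas=[0, 0, 0, 0, 0, 0.1, 0, 0, 0, 0, 0, 0, 0.1, 0, 0, 0, 0, 0, 0, 0, 0, 0, 0, 0, 0, 0, 0, 0, 0, 0, 0, 0, 0, 0, 0, 0, 0, 0, 0, 0, 0, 0, 0, 0, 0, 0, 0, 0, 0, 0, 0, 0, 0, 0, 0, 0, 0, 0, 0, 0, 0, 0, 0, 0, 0, 0, 0, 0, 0, 0],
)

```text
clock: 47.38
tool_pos: [437.0, 359.7, 185.0]
orientation: [[-0.128, 0.992, 0.003], [0.992, 0.128, 0.001], [0.0, 0.003, -1.0]]
contact_force: [-0.0, -1.5, 7.4]
opening: 16.0
grip_force: 30.1
```

```bash
python3 - <<'E'
from meas import *
o=ctrl.observe(); print(o["tool_pos"],o["contact_force"],o["wrist_torque"]*100,o["opening"], np.degrees(np.arctan2(o["orientation"][1,1],o["orientation"][0,1])))
E
```

```text
[437.  359.7 185. ] [-0.  -1.5  7.4] [-30.3   4.8  45.7] 16.035571706686575 7.357978735319875
```

Call:
carry_out(
  deltas=[0, 0, 0, 0, 0, 0.1, 0, 0, 0, 0, 0, 0, 0.1, 0, 0, 0, 0, 0, 0, 0.1, 0, 0, 0, 0, 0, 0, 0, 0, 0, 0, 0, 0, 0, 0, 0, 0, 0, 0, 0, 0, 0, 0, 0, 0, 0, 0, 0, 0, 0, 0, 0, 0, 0, 0, 0, 0, 0, 0, 0, 0, 0, 0, 0, 0, 0, 0, 0, 0, 0, 0],
)

```text
clock: 48.22
tool_pos: [436.1, 359.2, 185.2]
orientation: [[-0.127, 0.992, 0.001], [0.992, 0.127, -0.001], [-0.002, 0.001, -1.0]]
contact_force: [4.8, 2.0, -8.8]
opening: 16.5
grip_force: 29.9
```

Call:
carry_out(
  deltas=[0, 0, 0, 0, 0, 0.1, 0, 0, 0, 0, 0, 0, 0, 0, 0, 0, 0, 0, 0, 0, 0, 0, 0, 0, 0, 0, 0, 0, 0, 0, 0, 0, 0, 0, 0, 0, 0, 0, 0, 0, 0, 0, 0, 0, 0, 0, 0, 0, 0, 0, 0, 0, 0, 0, 0, 0, 0, 0, 0, 0, 0, 0, 0, 0, 0, 0, 0, 0, 0, 0],
)

```text
clock: 49.05
tool_pos: [436.0, 359.1, 185.2]
orientation: [[-0.127, 0.992, 0.001], [0.992, 0.127, -0.002], [-0.002, 0.0, -1.0]]
contact_force: [6.9, 3.3, -13.5]
opening: 16.3
grip_force: 29.8
```

Call:
carry_out(
  deltas=[0, 0, 0, 0.1, 0.05, 0.04, 0, 0, 0, 0, 0, 0, 0, 0, 0, 0, 0, 0, 0, 0, 0, 0, 0, 0, 0, 0, 0, 0, 0, 0, 0, 0, 0, 0, 0, 0, 0, 0, 0, 0, 0, 0, 0, 0, 0, 0, 0, 0, 0, 0, 0, 0, 0, 0, 0, 0, 0, 0, 0, 0, 0, 0, 0, 0, 0, 0, 0, 0, 0, 0],
)

```text
clock: 49.88
tool_pos: [436.0, 359.0, 185.3]
orientation: [[-0.127, 0.992, -0.002], [0.992, 0.127, -0.003], [-0.003, -0.002, -1.0]]
contact_force: [5.9, 3.5, -17.0]
opening: 16.3
grip_force: 29.8
```

Call:
carry_out(
  deltas=[0, 0, 0, 0, 0, 0, 0, 0, 0, 0, 0, 0, 0, 0, 0, 0, 0, 0, 0, 0, 0, 0, 0, 0, 0, 0, 0, 0, 0, 0, 0, 0, 0, 0, 0, 0, 0, 0, 0, 0, 0, 0, 0, 0, 0, 0, 0, 0, 0, 0, 0, 0, 0, 0, 0, 0, 0, 0, 0, 0, 0, 0, 0, 0, 0, 0, 0, 0, 0, 0],
)

```text
clock: 50.72
tool_pos: [435.9, 359.1, 185.3]
orientation: [[-0.127, 0.992, -0.002], [0.992, 0.127, -0.003], [-0.003, -0.002, -1.0]]
contact_force: [5.0, 2.5, -17.8]
opening: 16.3
grip_force: 29.8
```

Call:
carry_out(
  deltas=[0, 0, 0, 0, 0, -0.05, 0, 0, 0, 0, 0, 0, 0, 0, 0, 0, 0, 0, 0, 0, 0, 0, 0, 0, 0, 0, 0, 0, 0, 0, 0, 0, 0, 0, 0, 0, 0, 0, 0, 0, 0, 0, 0, 0, 0, 0, 0, 0, 0, 0, 0, 0, 0, 0, 0, 0, 0, 0, 0, 0, 0, 0, 0, 0, 0, 0, 0, 0, 0, 0],
)

```text
clock: 51.55
tool_pos: [436.0, 359.1, 185.3]
orientation: [[-0.127, 0.992, -0.002], [0.992, 0.127, -0.003], [-0.003, -0.002, -1.0]]
contact_force: [5.9, 3.0, -18.0]
opening: 16.6
grip_force: 29.8
```

Call:
carry_out(
  deltas=[0, 0, 0, 0, 0, 0, 0, 0, 0, 0, 0, 0, 0, 0, 0, 0, 0, 0, 0, 0, 0, 0, 0, 0, 0, 0, 0, 0, 0, 0, 0, 0, 0, 0, 0, 0, 0, 0, 0, 0, 0, 0, 0, 0, 0, 0, 0, 0, 0, 0, 0, 0, 0, 0, 0, 0, 0, 0, 0, 0, 0, 0, 0, 0, 0, 0, 0, 0, 0, 0],
)

```text
clock: 52.38
tool_pos: [436.0, 359.1, 185.2]
orientation: [[-0.127, 0.992, -0.002], [0.992, 0.127, -0.003], [-0.003, -0.002, -1.0]]
contact_force: [4.7, 2.7, -18.2]
opening: 16.4
grip_force: 29.8
```

Call:
carry_out(
  deltas=[0, 0, 0, 0, 0, 0, 0, 0, 0, 0, 0, 0, 0, 0, 0, 0, 0, 0, 0, 0, 0, 0, 0, 0, 0, 0, 0, 0, 0, 0, 0, 0, 0, 0, 0, 0, 0, 0, 0, 0, 0, 0, 0, 0, 0, 0, 0, 0, 0, 0, 0, 0, 0, 0, 0, 0, 0, 0, 0, 0, 0, 0, 0, 0, 0, 0, 0, 0, 0, 0],
)

```text
clock: 53.22
tool_pos: [435.9, 359.1, 185.3]
orientation: [[-0.127, 0.992, -0.002], [0.992, 0.127, -0.003], [-0.003, -0.002, -1.0]]
contact_force: [4.6, 2.3, -18.9]
opening: 16.2
grip_force: 29.8
```

Call:
carry_out(
  deltas=[0, 0, 0, 0, 0, -0.08, 0, 0, 0, 0, 0, 0, 0, 0, 0, 0, 0, 0, 0, 0, 0, 0, 0, 0, 0, 0, 0, 0, 0, 0, 0, 0, 0, 0, 0, 0, 0, 0, 0, 0, 0, 0, 0, 0, 0, 0, 0, 0, 0, 0, 0, 0, 0, 0, 0, 0, 0, 0, 0, 0, 0, 0, 0, 0, 0, 0, 0, 0, 0, 0],
)

```text
clock: 54.05
tool_pos: [435.9, 359.1, 185.3]
orientation: [[-0.127, 0.992, -0.002], [0.992, 0.127, -0.002], [-0.002, -0.002, -1.0]]
contact_force: [4.8, 1.3, -21.5]
opening: 16.3
grip_force: 29.9
```

Call:
carry_out(
  deltas=[0, 0, 0, 0, 0, 0, 0, 0, 0, 0, 0, 0, 0, 0, 0, 0, 0, 0, 0, 0, 0, 0, 0, 0, 0, 0, 0, 0, 0, 0, 0, 0, 0, 0, 0, 0, 0, 0, 0, 0, 0, 0, 0, 0, 0, 0, 0, 0, 0, 0, 0, 0, 0, 0, 0, 0, 0, 0, 0, 0, 0, 0, 0, 0, 0, 0, 0, 0, 0, 0],
)

```text
clock: 54.88
tool_pos: [435.9, 359.1, 185.3]
orientation: [[-0.127, 0.992, -0.002], [0.992, 0.127, -0.002], [-0.002, -0.002, -1.0]]
contact_force: [5.5, 1.8, -20.5]
opening: 16.6
grip_force: 29.9
```

Call:
carry_out(
  deltas=[0, 0, 0, 0, 0, -0.15, 0, 0, 0, 0, 0, 0, 0, 0, 0, 0, 0, 0, 0, 0, 0, 0, 0, 0, 0, 0, 0, 0, 0, 0, 0, 0, 0, 0, 0, 0, 0, 0, 0, 0, 0, 0, 0, 0, 0, 0, 0, 0, 0, 0, 0, 0, 0, 0, 0, 0, 0, 0, 0, 0, 0, 0, 0, 0, 0, 0, 0, 0, 0, 0],
)

```text
clock: 55.72
tool_pos: [436.0, 359.2, 185.2]
orientation: [[-0.127, 0.992, -0.002], [0.992, 0.127, -0.002], [-0.001, -0.002, -1.0]]
contact_force: [-1.2, -4.4, -14.0]
opening: 16.5
grip_force: 29.9
```

```bash
python3 - <<'E'
from meas import *
for i in range(3):
    o=ctrl.observe(); print(o["clock"],o["tool_pos"],o["contact_force"],o["wrist_torque"]*100); cam("top")
E
```

```text
55.7167 [436.  359.2 185.2] [ -1.2  -4.4 -14. ] [-91.6  32.5  45.1]
55.7667 [436.  359.2 185.3] [ -2.4  -4.6 -13.6] [-102.4   34.6   47.6]
55.8167 [436.  359.2 185.3] [ -2.5  -3.9 -14.5] [-102.3   42.2   36.2]
```

Now at about 14–15 N; I'll hold it for over a second.

Call:
carry_out(
  deltas=[0, 0, 0, 0, 0, 0.01, 0, 0, 0, 0, 0, 0, 0, 0, 0, 0, 0, 0, 0, 0, 0, 0, 0, 0, 0, 0, 0, 0, 0, 0, 0, 0, 0, 0, 0, 0, 0, 0, 0, 0, 0, 0, 0, 0, 0, 0, 0, 0, 0, 0, 0, 0, 0, 0, 0, 0, 0, 0, 0, 0, 0, 0, 0, 0, 0, 0, 0, 0, 0, 0],
)

```text
clock: 56.7
tool_pos: [436.0, 359.2, 185.2]
orientation: [[-0.127, 0.992, -0.002], [0.992, 0.127, -0.002], [-0.002, -0.002, -1.0]]
contact_force: [-1.5, -4.7, -15.0]
opening: 16.7
grip_force: 29.9
```

Call:
carry_out(
  deltas=[0, 0, 0, 0, 0, 0, 0, 0, 0, 0, 0, 0, 0, 0, 0, 0, 0, 0, 0, 0, 0, 0, 0, 0, 0, 0, 0, 0, 0, 0, 0, 0, 0, 0, 0, 0, 0, 0, 0, 0, 0, 0, 0, 0, 0, 0, 0, 0, 0, 0, 0, 0, 0, 0, 0, 0, 0, 0, 0, 0, 0, 0, 0, 0, 0, 0, 0, 0, 0, 0],
)

```text
clock: 57.53
tool_pos: [436.0, 359.2, 185.2]
orientation: [[-0.127, 0.992, -0.002], [0.992, 0.127, -0.002], [-0.002, -0.002, -1.0]]
contact_force: [-1.1, -4.8, -15.4]
opening: 16.4
grip_force: 29.9
```

The lock is proven at 15 N. I'm unloading, releasing the bar and rising.

Call:
carry_out(
  deltas=[0, 0, 0, 0, 0, -0.1, 0, 0, 0, 0, 0, 0, -0.1, 0, 0, 0, 0, 0, 0, -0.1, 0, 0, 0, 0, 0, 0, 0, 0, 0, 0, 0, 0, 0, 0, 0.45, 0, 0, 0, 0, 0, 0, 0.45, 0, 0, 0, 0, 0, 0, 0.45, 0, 0, 0, 0, 0, 0, 0.45, 0, 0, 0, 0, 0, 0, 0.45, 0, 0, 0, 0, 0, 0, 0.45],
)

```text
clock: 58.37
tool_pos: [437.5, 361.0, 183.7]
orientation: [[-0.127, 0.992, 0.002], [0.992, 0.127, 0.002], [0.002, 0.002, -1.0]]
contact_force: [-0.6, -1.3, -0.8]
opening: 38.3
grip_force: 0.0
```

Call:
carry_out(
  deltas=[0, 0, 0, 0, 0, 0.5, 0.45, 0, 0, 0, 0, 0, 1, 0.45, 0, 0, 0, 0, 0, 1.5, 0.45, 0, 0, 0, 0, 0, 1.5, 0.45, 0, 0, 0, 0, 0, 1.5, 0.45, 0, 0, 0, 0, 0, 1.5, 0.45, 0, 0, 0, 0, 0, 1, 0.45, 0, 0, 0, 0, 0, 0.5, 0.45, 0, 0, 0, 0, 0, 0, 0.45, 0, 0, 0, 0, 0, 0, 0.45],
)

```text
clock: 59.2
tool_pos: [436.6, 359.9, 272.6]
orientation: [[-0.127, 0.992, -0.0], [0.992, 0.127, -0.0], [-0.0, -0.0, -1.0]]
contact_force: [-0.0, -0.5, -1.0]
opening: 39.1
grip_force: 0.0
```

Call:
carry_out(
  deltas=[0, 0, 0, 2.5, -3, 0, 0.45, 0, 0, 0, 2.5, -3, 0, 0.45, 0, 0, 0, 2.5, -3, 0, 0.45, 0, 0, 0, 2.5, -3, 0, 0.45, 0, 0, 0, 2.5, -3, 0, 0.45, 0, 0, 0, 2.5, -3, 0, 0.45, 0, 0, 0, 0, 0, 0, 0.45, 0, 0, 0, 0, 0, 0, 0.45, 0, 0, 0, 0, 0, 0, 0.45, 0, 0, 0, 0, 0, 0, 0.45],
)

```text
clock: 60.03
tool_pos: [585.6, 181.7, 271.9]
orientation: [[-0.129, 0.992, -0.002], [0.992, 0.129, 0.0], [0.001, -0.002, -1.0]]
contact_force: [-0.3, 0.6, 0.5]
opening: 39.1
grip_force: 0.0
```

```bash
python3 - <<'E'
from meas import *
o=ctrl.observe(); print(o["tool_pos"],o["contact_force"],o["joint_pos"])
t=cam("top");s=cam("side"); save(t,"t10.png"); save(s,"s10.png")
a=cv2.resize(t["frame"][150:275,140:270],(440,423),interpolation=2); b=cv2.resize(s["frame"][160:270,230:325],(360,423),interpolation=2)
cv2.imwrite("pics/p10.png",np.hstack([a,b])[:,:,::-1])
for c,bx in((t,(165,180,240,255)),(s,(240,180,320,225))):
    H,S,V=masks(c)
    for q in comp((V<75).astype(np.uint8),bx,25): print("dark",q[0],q[1],cv2.minAreaRect(q[2].astype(np.float32)))
E
```

```text
[585.6 181.7 271.9] [-0.3  0.6  0.5] [-0.7  0.3  0.4  1.6 -0.2  1.2 -0.1]
dark [196.2 212.1] [178 206  38  13 197] ((196.52459716796875, 212.10806274414062), (5.318906784057617, 38.29612350463867), 77.19573211669922)
dark [204.2 240.6] [198 235  14  13 134] ((204.5, 241.0), (12.0, 13.0), 90.0)
dark [230.8 252.1] [226 249   9   6  25] ((230.0, 251.5), (8.0, 5.0), -0.0)
dark [301.4 201.6] [296 197  12  10 101] ((301.5, 201.5), (9.0, 11.0), 90.0)
dark [276.6 198.8] [275 185   4  27 100] ((276.5, 198.0), (26.0, 3.0), 90.0)
dark [245.4 184.5] [240 180  12   9  75] ((245.5, 184.0), (11.0, 8.0), 0.0)
dark [261.1 183.7] [258 181   8   6  37] ((261.5, 183.5), (5.0, 7.0), 90.0)
```

View pics/p10.png

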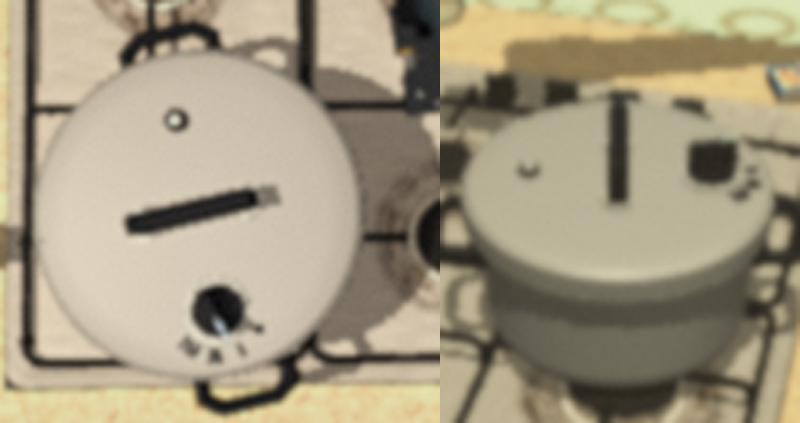

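The lid is locked on the pot with the dial towards the robot, its pointer at the one-bar mark. The marks run dot, I, two, three at crop (255,328), (243,350), (215,355) and (187,347). I'll compute the dial pose.

```bash
python3 - <<'E'
from meas import *
t=cam("top"); s=cam("side"); H,S,V=masks(t)
q=comp((V<75).astype(np.uint8),(165,195,240,228),25)[0]; p=q[2]-q[0]; w,v=np.linalg.eigh(p.T@p)
a,b=onz(t,*(q[0]+10*v[:,1]),213),onz(t,*(q[0]-10*v[:,1]),213); d=(a-b)*np.sign((a-b)[1]); print("bar",(a+b)/2,"yaw",np.degrees(np.arctan2(d[1],d[0])))
print("dial",onz(t,204.4,240.9,205), tri(ray(t,204.4,240.9),ray(s,301.4,201.6)))
print("bar tri",tri(ray(t,*q[0]),ray(s,276.6,198.8)))
x0,y0=196,233; c=t["frame"][y0:y0+18,x0:x0+20].max(2); print(c)
# pointer axis: bright pixels inside dial
m=[(x,y,c[y-y0,x-x0]) for y in range(y0+5,y0+14) for x in range(x0+4,x0+14)]
E
```

```text
bar [436.6 357.6 213. ] yaw 102.15256448241998
dial [365.5 339.1 205. ] (array([363.4, 341.3, 186.8]), np.float64(1.9520269519650673))
bar tri (array([436.7, 360. , 197. ]), np.float64(0.6186143393715421))
[[216 214 209 205 208 205 196 188 184 183 186 194 201 201 202 207 211 212 210 211]
 [215 216 203 194 186 165 141 118 110 114 126 149 181 199 201 202 206 211 211 214]
 [216 206 184 149 117  85  61  41  35  43  55  83 129 173 187 193 200 208 211 210]
 [213 184 132  85  49  27  16  15  19  18  25  42  70 106 146 175 191 203 210 212]
 [214 163  93  49  33  25  16  14  21  25  23  30  38  55  95 144 179 194 204 210]
 [205 145  73  39  39  32  21  16  19  19  21  29  31  35  60 118 162 179 197 210]
 [186 115  54  41  42  38  29  18  14  18  24  22  26  34  48  87 139 175 200 211]
 [163  93  47  40  42  43  37  22  14  20  20  22  28  34  39  73 136 185 207 210]
 [155  82  47  42  45  42  41  29  18  13  21  24  23  33  35  72 140 192 213 213]
 [156  77  46  43  44  45  47  46  31  16  16  24  23  29  32  72 143 196 212 216]
 [159  84  46  45  45  44  56  75  64  36  16  17  21  24  31  74 133 181 204 211]
 [176 105  55  44  43  45  69 109 113  76  35  15  21  19  40  81 125 155 183 200]
 [198 144  85  51  43  40  65 122 155 131  70  25  17  28  58 100 123 131 147 171]
 [216 189 131  76  49  42  49 110 169 163 104  43  29  56  91 120 128 131 127 122]
 [221 214 179 126  79  55  46  77 136 160 132  80  74 107 128 145 160 164 150 117]
 [212 222 213 183 144 107  85  81 104 151 162 138 147 160 169 178 193 201 194 167]
 [193 213 220 215 197 174 162 153 146 168 191 188 195 199 197 201 211 214 210 202]
 [165 192 208 215 216 214 213 210 200 197 204 205 207 201 196 204 211 214 212 212]]
```

Call:
carry_out(
  deltas=[0, 0, 0.098, -1.1, 0.8, 0, 0.35, 0, 0, 0.098, -1.1, 0.8, 0, 0.35, 0, 0, 0.098, -1.1, 0.8, 0, 0.35, 0, 0, 0.098, -1.1, 0.8, 0, 0.35, 0, 0, 0.098, -1.1, 0.8, 0, 0.35, 0, 0, 0.098, -1.1, 0.8, 0, 0.35, 0, 0, 0.098, -1.1, 0.8, 0, 0.35, 0, 0, 0.098, -1.1, 0.8, 0, 0.35, 0, 0, 0.098, -1.1, 0.8, 0, 0.35, 0, 0, 0.098, -1.1, 0.8, 0, 0.35],
)

```text
clock: 61.07
tool_pos: [475.7, 260.9, 273.0]
orientation: [[-0.897, 0.442, 0.0], [0.442, 0.897, 0.0], [-0.0, 0.0, -1.0]]
contact_force: [-0.3, -0.4, 0.3]
opening: 30.3
grip_force: 0.0
```

Call:
carry_out(
  deltas=[0, 0, 0.098, -1.2, 0.9, 0, 0.35, 0, 0, 0.098, -1.2, 0.9, -0.4, 0.35, 0, 0, 0.098, -1.2, 0.9, -0.5, 0.35, 0, 0, 0.098, -1.2, 0.9, -0.6, 0.35, 0, 0, 0.098, -1.2, 0.9, -0.6, 0.35, 0, 0, 0.098, -1.2, 0.9, -0.6, 0.35, 0, 0, 0.098, -1.2, 0.8, -0.6, 0.35, 0, 0, 0.098, -1.2, 0.8, -0.6, 0.35, 0, 0, 0.098, -1, 0.6, -0.3, 0.35, 0, 0, 0.098, -0.6, 0.4, 0, 0.35],
)

```text
clock: 61.9
tool_pos: [362.5, 340.9, 230.2]
orientation: [[-0.866, -0.5, -0.001], [-0.5, 0.866, -0.001], [0.001, 0.0, -1.0]]
contact_force: [0.1, -0.6, 0.7]
opening: 30.5
grip_force: 0.0
```

Call:
carry_out(
  deltas=[0, 0, 0, 0, 0, 0, 0.35, 0, 0, 0, 0, 0, 0, 0.35, 0, 0, 0, 0, 0, 0, 0.35, 0, 0, 0, 0, 0, 0, 0.35, 0, 0, 0, 0, 0, 0, 0.35, 0, 0, 0, 0, 0, 0, 0.35, 0, 0, 0, 0, 0, 0, 0.35, 0, 0, 0, 0, 0, 0, 0.35, 0, 0, 0, 0, 0, 0, 0.35, 0, 0, 0, 0, 0, 0, 0.35],
)

```text
clock: 62.73
tool_pos: [364.8, 340.0, 230.7]
orientation: [[-0.87, -0.493, -0.0], [-0.493, 0.87, -0.0], [0.0, 0.0, -1.0]]
contact_force: [-0.1, 1.7, 0.8]
opening: 30.7
grip_force: 0.0
```

```bash
python3 - <<'E'
from meas import *
o=ctrl.observe(); print(o["clock"],o["tool_pos"],o["contact_force"],o["joint_pos"],np.degrees(np.arctan2(o["orientation"][1,1],o["orientation"][0,1])))
E
```

```text
62.7333 [364.8 340.  230.7] [-0.1  1.7  0.8] [-0.8  0.2 -0.   1.9  0.   1.   1.3] 119.56688583303006
```

Call:
carry_out(
  deltas=[0, 0, 0, -0.2, 0.2, -0.3, 0.35, 0, 0, 0, 0, 0, -0.5, 0.35, 0, 0, 0, 0, 0, -0.6, 0.35, 0, 0, 0, 0, 0, -0.6, 0.35, 0, 0, 0, 0, 0, -0.6, 0.35, 0, 0, 0, 0, 0, -0.5, 0.35, 0, 0, 0, 0, 0, -0.4, 0.35, 0, 0, 0, 0, 0, -0.3, 0.35, 0, 0, 0, 0, 0, 0, 0.35, 0, 0, 0, 0, 0, 0, 0.35],
)

```text
clock: 63.57
tool_pos: [362.7, 342.0, 192.7]
orientation: [[-0.87, -0.494, -0.0], [-0.494, 0.87, -0.0], [0.0, 0.0, -1.0]]
contact_force: [-0.5, -0.1, -0.2]
opening: 30.5
grip_force: 0.0
```

Call:
carry_out(
  deltas=[0, 0, 0, 0, 0, -0.1, 0.35, 0, 0, 0, 0, 0, -0.1, 0.35, 0, 0, 0, 0, 0, -0.1, 0.35, 0, 0, 0, 0, 0, 0, 0.35, 0, 0, 0, 0, 0, 0, 0.35, 0, 0, 0, 0, 0, 0, 0.35, 0, 0, 0, 0, 0, 0, 0.35, 0, 0, 0, 0, 0, 0, 0.35, 0, 0, 0, 0, 0, 0, 0.35, 0, 0, 0, 0, 0, 0, 0.35],
)

```text
clock: 64.4
tool_pos: [362.7, 342.0, 189.8]
orientation: [[-0.87, -0.494, -0.0], [-0.494, 0.87, 0.0], [0.0, 0.0, -1.0]]
contact_force: [0.1, -0.0, 1.1]
opening: 30.3
grip_force: 0.0
```

Call:
carry_out(
  deltas=[0, 0, 0, 0, 0, -0.1, 0.35, 0, 0, 0, 0, 0, -0.1, 0.35, 0, 0, 0, 0, 0, -0.05, 0.35, 0, 0, 0, 0, 0, 0, 0.35, 0, 0, 0, 0, 0, 0, 0, 0, 0, 0, 0, 0, 0, 0, 0, 0, 0, 0, 0, 0, 0, 0, 0, 0, 0, 0, 0, 0, 0, 0, 0, 0, 0, 0, 0, 0, 0, 0, 0, 0, 0, 0],
)

```text
clock: 65.23
tool_pos: [361.9, 343.3, 187.3]
orientation: [[-0.869, -0.495, -0.001], [-0.495, 0.869, 0.002], [-0.0, 0.002, -1.0]]
contact_force: [-2.4, 4.3, -0.6]
opening: 8.3
grip_force: 30.0
```

```bash
python3 - <<'E'
from meas import *
o=ctrl.observe(); print(o["clock"],o["tool_pos"],o["contact_force"],o["opening"],o["wrist_torque"]*100,np.degrees(np.arctan2(o["orientation"][1,1],o["orientation"][0,1])))
E
```

```text
65.2333 [361.9 343.3 187.3] [-2.4  4.3 -0.6] 8.34423592077957 [95.9 64.9  3.5] 119.63962209249671
```

Call:
carry_out(
  deltas=[0, 0, 0, -0.07, 0.13, 0, 0, 0, 0, -0.04, 0, 0, 0, 0, 0, 0, -0.07, 0, 0, 0, 0, 0, 0, -0.07, 0, 0, 0, 0, 0, 0, -0.07, 0, 0, 0, 0, 0, 0, -0.07, 0, 0, 0, 0, 0, 0, -0.07, 0, 0, 0, 0, 0, 0, -0.07, 0, 0, 0, 0, 0, 0, -0.07, 0, 0, 0, 0, 0, 0, -0.07, 0, 0, 0, 0],
)

```text
clock: 66.07
tool_pos: [361.7, 344.1, 187.3]
orientation: [[-0.996, 0.087, -0.0], [0.087, 0.996, 0.001], [0.0, 0.001, -1.0]]
contact_force: [-2.1, 3.8, -0.6]
opening: 8.7
grip_force: 30.0
```

Call:
carry_out(
  deltas=[0, 0, 0, 0, 0, 0, 0, 0, 0, 0, 0, 0, 0, 0, 0, 0, 0, 0, 0, 0, 0, 0, 0, 0, 0, 0, 0, 0, 0, 0, 0, 0, 0, 0, 0, 0, 0, 0, 0, 0, 0, 0, 0, 0, 0, 0, 0, 0, 0, 0, 0, 0, 0, 0, 0, 0, 0, 0, 0, 0, 0, 0, 0, 0, 0, 0, 0, 0, 0, 0],
)

```text
clock: 66.9
tool_pos: [361.7, 344.0, 187.3]
orientation: [[-0.997, 0.082, -0.0], [0.082, 0.997, 0.001], [0.0, 0.001, -1.0]]
contact_force: [-2.9, 6.3, -1.4]
opening: 8.8
grip_force: 30.0
```

```bash
python3 - <<'E'
from meas import *
o=ctrl.observe(); print(o["clock"],o["tool_pos"],o["contact_force"],o["opening"],o["wrist_torque"]*100,np.degrees(np.arctan2(o["orientation"][1,1],o["orientation"][0,1])))
E
```

```text
66.9 [361.7 344.  187.3] [-2.9  6.3 -1.4] 8.841154148783255 [110.6  54.3   4.3] 85.29926280850101
```

Call:
carry_out(
  deltas=[0, 0, 0, 0, 0, 0, 0.35, 0, 0, 0, 0, 0, 0, 0.35, 0, 0, 0, 0, 0, 0, 0.35, 0, 0, 0, 0, 0, 0, 0.35, 0, 0, 0, 0, 0, 0, 0.35, 0, 0, 0, 0, 0, 0, 0.35, 0, 0, 0, 0, 0, 0, 0.35, 0, 0, 0, 0, 0, 0, 0.35, 0, 0, 0, 0, 0, 0, 0.35, 0, 0, 0, 0, 0, 0, 0.35],
)

```text
clock: 67.73
tool_pos: [362.0, 343.3, 187.3]
orientation: [[-0.996, 0.084, 0.0], [0.084, 0.996, 0.0], [-0.0, 0.0, -1.0]]
contact_force: [0.0, 0.6, -0.4]
opening: 30.4
grip_force: 0.0
```

Call:
carry_out(
  deltas=[0, 0, 0, 0, 0, 0.5, 0.35, 0, 0, 0, 0, 0, 1, 0.35, 0, 0, 0, 0, 0, 1.5, 0.35, 0, 0, 0, 0, 0, 1.5, 0.35, 0, 0, 0, 0, 0, 1.5, 0.35, 0, 0, 0, 0, 0, 1.5, 0.35, 0, 0, 0, 0, 0, 1, 0.35, 0, 0, 0, 1, -0.5, 0, 0.35, 0, 0, 0, 2, -2, 0, 0.35, 0, 0, 0, 2, -2, 0, 0.35],
)

```text
clock: 68.57
tool_pos: [412.5, 298.0, 272.2]
orientation: [[-0.997, 0.081, 0.0], [0.081, 0.997, -0.0], [-0.0, -0.0, -1.0]]
contact_force: [-0.8, 0.2, 0.4]
opening: 30.6
grip_force: 0.0
```

Call:
carry_out(
  deltas=[0, 0, 0, 2.5, -3, 0, 0.35, 0, 0, 0, 2.5, -3, 0, 0.35, 0, 0, 0, 2.5, -3, 0, 0.35, 0, 0, 0, 2.5, -3, 0, 0.35, 0, 0, 0, 2.5, -3, 0, 0.35, 0, 0, 0, 2.5, -3, 0, 0.35, 0, 0, 0, 0, 0, 0, 0.35, 0, 0, 0, 0, 0, 0, 0.35, 0, 0, 0, 0, 0, 0, 0.35, 0, 0, 0, 0, 0, 0, 0.35],
)

```text
clock: 69.4
tool_pos: [561.3, 119.4, 271.8]
orientation: [[-0.997, 0.082, -0.001], [0.082, 0.997, 0.0], [0.001, 0.0, -1.0]]
contact_force: [-0.1, 1.0, -0.0]
opening: 30.8
grip_force: 0.0
```

```bash
python3 - <<'E'
from meas import *
o=ctrl.observe(); print(o["clock"],o["tool_pos"],o["contact_force"])
t=cam("top");s=cam("side"); save(t,"t11.png")
a=cv2.resize(t["frame"][190:270,160:250],(500,444),interpolation=2); b=cv2.resize(s["frame"][160:270,230:325],(290,444),interpolation=2)
cv2.imwrite("pics/p11.png",np.hstack([a,b])[:,:,::-1])
H,S,V=masks(t)
for q in comp((V<75).astype(np.uint8),(165,190,240,255),25): print("dark",q[0],q[1],cv2.minAreaRect(q[2].astype(np.float32)))
print(t["frame"][233:251,196:216].max(2))
E
```

```text
69.4 [561.3 119.4 271.8] [-0.1  1.  -0. ]
dark [197.2 211.7] [178 206  39  13 195] ((197.0511474609375, 211.71182250976562), (5.0950517654418945, 38.581607818603516), 76.4295654296875)
dark [205.2 240.4] [199 234  13  15 137] ((205.0, 241.0), (14.0, 12.0), 90.0)
[[220 218 217 216 213 206 200 190 167 143 136 132 125 130 141 148 168 200 214 216]
 [218 221 223 220 199 166 136 117  87  64  56  68  86 108 125 128 152 193 215 217]
 [216 221 220 202 157 103  69  51  38  22  15  27  48  75 103 120 148 187 210 217]
 [216 220 203 159 100  58  38  39  35  24  15  16  27  42  71 106 140 178 202 214]
 [222 209 165 104  59  43  42  42  38  25  13  17  22  27  47  81 126 163 190 209]
 [219 187 123  66  48  43  45  44  42  24  15  19  21  26  37  64 105 139 173 202]
 [218 166  91  50  43  48  45  47  40  22  16  22  24  28  37  51  87 128 168 201]
 [215 157  82  45  46  44  47  43  39  25  15  19  24  27  38  49  77 132 178 205]
 [215 154  78  46  45  43  46  45  36  22  16  22  26  29  37  44  76 135 184 208]
 [215 156  81  47  42  42  50  49  39  26  15  23  25  29  36  44  80 138 185 211]
 [218 172  97  51  42  48  67  74  53  26  17  24  23  28  37  54  96 144 180 207]
 [224 192 129  64  41  52  97 120  87  39  17  19  24  26  40  76 127 164 184 202]
 [227 213 161  94  51  57 118 152 113  44  20  19  23  25  57 112 165 188 194 193]
 [224 224 193 140  83  70 124 152 111  43  17  19  32  48  88 142 184 193 198 184]
 [219 225 219 189 135  98 131 143  99  37  25  36  65  98 129 167 190 197 204 189]
 [198 212 224 217 182 140 149 145  98  69  77  91 123 159 176 194 203 206 212 207]
 [154 180 207 220 207 178 171 162 132 141 157 166 180 200 206 209 213 215 217 216]
 [123 144 176 199 207 199 195 188 179 195 208 212 212 213 206 198 205 213 217 216]]
```

View pics/p11.png

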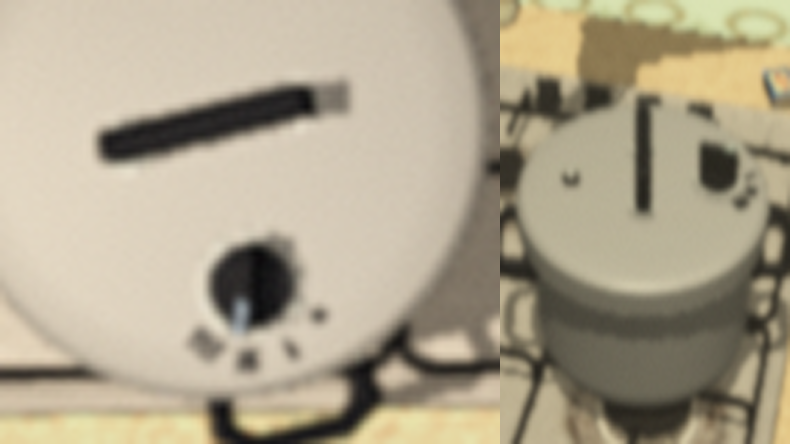

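The pointer line at crop (240,320) points at the two-bar mark at (245,358), the lid bar hasn't moved, and the arm is clear. I'm handing in.

```bash
python3 -c "
from cell import ctrl
print(ctrl.job_done())"
```

```text
the job is handed in; nothing more can be done
None
```

I handed the job in with both jars upright on the rack, the lid locked and held at about 15 N on its bar for over a second (the pull crept to about 21 N just before that), and the dial on two bars; no verdict came back.

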